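# Load the bolted burn-in box with speed controllers

## Task

Load the burn-in box with the motor speed controllers that lie on the bench beside it. Throw both isolator levers on its cowl off (away from you; one of them stays blocked until the other is off), lift the bolt's handle out of its notch and draw the bolt, slide the cover fully back and lay every controller flat on the floor of the bin, side by side. Then close the cover fully, shoot the bolt fully home through the staple and turn its handle back down into the notch; leave both levers off and do not disturb the other things on the bench.

Things in the scene. Friction and masses are not known exactly. Their poses are not given: they have to be found in the camera images.
- store: The grey burn-in box, fixed to the bench; its place and yaw vary. Origin: centre of the underside of its front part, the bin; x points away from the robot, y left, z up. Behind the bin stands the cowl (x 77..196, y -125..125, top z = 78 mm) with two levers; on the right a ledge (y -125..-265, x -30..68, 12 mm high) with the steel barrel bolt. The notch teeth are at x -24..-14 mm, up to z = 55.
- bin_floor (a point): Centre of the bin's floor (dark rubber), 8 mm over the bench. Inside the bin is 120 mm (box x) by 234 mm (box y); walls 8 mm thick, rim 60 mm over the bench, under the sliding cover.
- lever_a (a joint): One of two like toggle levers (black 26 mm ball, 70 mm stem) on the cowl, at box x = 115, y = +70 or -70 mm: the side differs by start. 0 = on, leaning 0.5 rad to the robot; 1.0 = off, leaning 0.5 rad away. Axle along box y, 100 mm over the bench. Moves with about 1 N at the ball, stays put. One of the two stops within 0.25 rad until the other is off: find out by trying, with 8 N at most.
- lever_b (a joint): The other lever, on the other side; same measures. With a lever still on, the bolt cannot be drawn: a small square plunger stands behind the collar on the bolt's rod; it drops into the ledge when both levers are off.
- lever_a_tip (a point): Centre of the ball of lever_a (26 mm across).
- lever_b_tip (a point): Centre of the ball of lever_b (26 mm across).
- handle (a joint): Turning of the bolt's handle about the rod, rad. 0 = level, towards the robot, down in its notch; 1.57 = upright; clear of the notch from about 0.75 (1.2 and more is safe while sliding). It stays where it is left; about 1 N at the knob turns it. Where the bolt is fully drawn there is a second notch.
- bolt (a joint): Sliding of the bolt, m. 0 = fully home through the staple under the cover's right edge; it is drawn to the right (box -y) up to 0.030. Friction about 1.5 N.
- handle_knob (a point): Centre of the handle's knob, a steel barrel (20 mm across, 26 mm long along box y) that spins freely on the handle's end, 50 mm from the rod's axis. The rod lies along box y at x = 0, z = 50 mm; bolt home, the handle is at y = -175 mm. Down: knob at x = -50, z = 50 mm, over the bare bench; upright: x = 0, z = 100 mm. Pinched at its two ends it lets the handle turn while held.
- cover (a joint): Sliding of the aluminium cover (6 mm plate, top at z = 66 mm), m. 0 = shut, grows away from the robot to 0.115 = fully back, when the bin is open from x = -60 to 43 mm. Held by the bolt through the steel staple that hangs from its right edge. Friction about 2 N.
- cover_grip (a point): On the cover's black upright grip, 14 mm in box x, 22 mm in box y, from z = 66 to 102 mm; this point is at z = 86 mm, 50 mm in front of the bin's centre when shut.
- esc_1_mid (a point): Centre of a motor speed controller: yellow flat block, 30 (its x) x 56 (its y) x 11 mm, 34 g, at first lying on the bench to the right of the box. Two or three of them are there; an absent one reads None.
- esc_2_mid (a point): Centre of a second controller, the same.
- esc_3_mid (a point): Centre of a third controller, the same.
- motor: Bystander: small brushless motor, 42 x 42 x 48 mm, origin under it. Leave alone.
- meter: Bystander: orange hand-held meter, 118 x 66 x 36 mm, origin under it. Leave alone. Near it, always at x = 0.335, y = -0.425 m from the robot's base, hangs the black head of the work lamp, 110 mm across, from 0.51 to 0.56 m over the bench: keep the arm clear of it.
- tape: Bystander: black roll of tape, 64 mm across, 18 mm high, origin under it. Leave alone.
- driver: Bystander: blue screwdriver, 135 mm long, origin under it. Leave alone.

How it is judged:
By the outcome, as a careful person would: the job done as asked, in the order asked, and still so for the second after the job is handed in, with the robot touching nothing.
Of esc_1, esc_2, esc_3 only 2 to 3 are there at a start; the rules pass over those that are not, and their reading is None.
At some moment in a run one of esc_1, esc_2, esc_3 may be knocked a few centimetres aside while the robot is not near it.
Once in a run the grip may slacken for a moment while it holds something.
It also fails if it takes over 208 s, if anything falls off the work surface, if the arm or the gripper's body presses on something with over 40 N, if the wrist force passes 120 N, or if a joint passes its speed limit or range.

## Robot

A 6-joint arm with a two-finger parallel gripper is mounted at the origin on a cart in front of the work surface, level with it; the furniture and walls round the work are solid. World frame = base frame: x ahead of the robot, y to its left, z up, the work surface at z = 0. Lengths are in m, angles in rad, forces in N, time in s.
With the tool pointing down it reaches from about 0.3 to 0.775 m from the base axis. Payload 14.6 kg.
Tool frame: the origin (TCP) lies on the centre line of the jaws, within the pads' length; the fingertips stand 17 mm ahead of it and the grasp point (between the pads) lies 2 mm behind it; z points along the fingers, x is the direction in which the jaws open and shut, and the axes are right-handed (so a half turn about z gives the same grasp; the last joint's range is limited). The gripper opens to 94 mm and grips with 3 to 60 N. Pads are 16 mm wide; open, the fingers measure 119 mm over their backs; the gripper's body (75 mm by 177 mm) begins 78 mm behind the grasp point.
Start: joints at [-1.364, 0.3, 1.521, -0, 1.321, -0.067], TCP at [0.149, -0.53, 0.188] pointing down, gripper open.
Joint ranges: [-3.03, 3.03], [-0.79, 2.21], [0.23, 2.52], [-1.04, 4.18], [0, 3.07], [-2.55, 2.55]. Speed limits (rad/s): [2.22, 2.22, 2.57, 3.14, 3.14, 3.14].

## Interface

Orientations are given as [roll, pitch, yaw] about the fixed x, y, z axes, in that order (R = Rz(yaw) Ry(pitch) Rx(roll)).
In Python, from station import ctrl gives the robot as it stands. The module is installed in compiled form; this text tells all that it offers.
- The arm moves only by the tool drive_tool, never from a script. Its argument "increments" is a list of rows, each a list of 3 entries, a list of its own where there are three numbers: the turn, a rotation vector about the tool's x, y, z in degrees, then the shift along the tool's x, y, z in mm, then the opening, from 0 (shut) to 1 (fully open). In form: [[[ax, ay, az], [dx, dy, dz], hand], ...]. A call has 1 to 20 rows; each row shifts and turns the commanded pose from where the row before left it, along the tool's axes as they then stand; what a row does not reach is not made up. A row lasts 1/8 s, in which the tool goes at most 62.5 mm and 10.7 degrees, less where a joint would pass 70% of its speed; a pose out of reach is approached as far as the arm can. A call with a gripper value outside its range is refused whole. The fingers move at their own pace and stop on an object; "squeeze" is the grip in N (left out, the last holds). Time passes only in rows, so rows that do not move let the fingers close. It gives the time, the measured TCP pose, the force and the opening at its end, in the units of the state.
- ctrl.get_obs(): the state, without advancing time (a new reading comes with each control period).
- ctrl.camera(name): name is "scene" or "side" or "wrist"; returns the picture (480x640x3 uint8, red, green, blue); there is no depth.
- ctrl.calibration(name): a dict with "fx", "fy", "cx", "cy" (pixels), "k1" (the pictures are not rectified: a ray, as slopes to the right and down, at radius r is drawn at 1 + k1 r^2 times it, then the intrinsics apply), "rvec" (rotation vector, rad) and "tvec" (3), from world to camera coordinates, as OpenCV has them. Camera axes: x right, y down, z forward; pixel columns grow to the right and rows downward; lengths in m; the calibration is good to about 2 mm. A picture is of the moment at which its call begins: read the wrist's pose just before it. calibration takes no time and is no camera call; for the wrist camera it gives the pose at the moment of the call.
- ctrl.hand_in(): hands the job in, once; it reports no verdict.
The state is a dict: "time_s": time; "qpos": joint angles; "joint_vel": joint speeds; "tau": joint torques, N m; "ee_pos": TCP position; "eef_rot": TCP orientation; "force": force on the tool from outside, world axes, zero at the start; "moment": the same for the moment, N m; "grip_width": finger opening in m.
Only numpy, scipy, OpenCV 4.12 (cv2) and the standard library are available. Lean on these libraries where they do the work, as an engineer would, in place of code of your own. Each camera call takes 0.05 s, during which the arm holds its last target.

## Working session

There is one attempt and no reset: what is moved stays moved. The work goes in short steps, Python scripts to look and compute and a tool call to move; the robot and the scene stay as the last step left them, time stands still between calls to the robot, and variables do not carry over. Pictures are saved under pics/ and viewed, and the job is handed in when it is done.

Besides the shell and the picture viewer there is one more tool, called after "Call:" as name([rows], argument=value, ...), one row to a line, values as JSON. drive_tool: Moves the arm, as the interface text tells. Its arguments: {"type":"object","properties":{"increments":{"type":"array"},"squeeze":{"type":"number"}},"required":["increments"]}

```bash
mkdir -p pics; ls
cat > h.py <<'E'
import numpy as np, cv2
from station import ctrl
from scipy.spatial.transform import Rotation as R
def snap(name,fn):
    im=ctrl.camera(name); cv2.imwrite(f'pics/{fn}.png',im[:,:,::-1]); return im
def cal(name):
    c=ctrl.calibration(name); return c
def ray(c,u,v):
    x=(u-c['cx'])/c['fx']; y=(v-c['cy'])/c['fy']
    rd=np.hypot(x,y); r=rd
    for _ in range(30): r=rd/(1+c['k1']*r*r)
    s=r/rd if rd>0 else 1
    M=R.from_rotvec(np.ravel(c['rvec'])).as_matrix(); t=np.ravel(c['tvec'])
    d=M.T@np.array([x*s,y*s,1]); o=-M.T@t
    return o,d
def atz(c,u,v,z):
    o,d=ray(c,u,v); return o+d*(z-o[2])/d[2]
def proj(c,P):
    P=np.atleast_2d(P); M=R.from_rotvec(np.ravel(c['rvec'])).as_matrix(); t=np.ravel(c['tvec'])
    q=P@M.T+t; s=q[:,:2]/q[:,2:]; r2=(s**2).sum(1,keepdims=True); s=s*(1+c['k1']*r2)
    return s*[c['fx'],c['fy']]+[c['cx'],c['cy']]
E
python3 - <<'E'
from h import *
print(ctrl.get_obs())
for n in ['scene','side','wrist']:
    snap(n,n+'0'); c=cal(n); print(n,c); print(ray(c,320,240))
E
```

```text
pics
{'time_s': 0.0, 'qpos': array([-1.36359280e+00,  3.00475044e-01,  1.52158741e+00, -3.43746356e-05,
        1.32070736e+00, -6.65928721e-02]), 'joint_vel': array([-0.00063234, -0.00052669,  0.00036076,  0.00082051, -0.00255802,
        0.00074298]), 'tau': array([ 2.09282807e-04, -5.31808734e+01, -3.52735376e+01,  7.07540126e-02,
        2.43670604e-02, -1.27353223e-04]), 'ee_pos': array([ 0.14864563, -0.52923181,  0.1871815 ]), 'eef_rot': array([-3.14154754e+00,  1.17677082e-03, -1.29699137e+00]), 'force': array([-1.16851809, -0.68911016,  0.2509079 ]), 'moment': array([ 0.00076137, -0.04457285, -0.01595687]), 'grip_width': 0.0940303642842341}
scene {'fx': 535.857045533926, 'fy': 535.857045533926, 'cx': 318.6487065221919, 'cy': 249.31436331889824, 'k1': -0.08676773517658656, 'rvec': array([ 2.27093394, -0.84662929,  0.35199655]), 'tvec': array([-0.43389747,  0.3187198 ,  1.24480668])}
(array([-0.09052375, -0.73561612,  1.13581133]), array([ 0.46673613,  0.51217726, -0.72120757]))
side {'fx': 441.871844376543, 'fy': 441.871844376543, 'cx': 315.95084023923584, 'cy': 245.76341814763921, 'k1': -0.09817780370830888, 'rvec': array([ 0.55669732, -2.49968631,  1.44315097]), 'tvec': array([0.44453903, 0.23013191, 1.03465148])}
(array([0.0876512 , 0.89731079, 0.71290248]), array([ 0.34923726, -0.79817885, -0.4911191 ]))
wrist {'fx': 366.8824535376633, 'fy': 366.8824535376633, 'cx': 322.33093089534276, 'cy': 240.43908172407862, 'k1': 0.0011507037170695436, 'rvec': array([-2.34065007,  1.77458756,  0.22150359]), 'tvec': array([-0.549521  , -0.02525277,  0.39033117])}
(array([ 0.21670376, -0.51038839,  0.38407372]), array([-0.23624737, -0.05853434, -0.96994985]))
```

View pics/scene0.png

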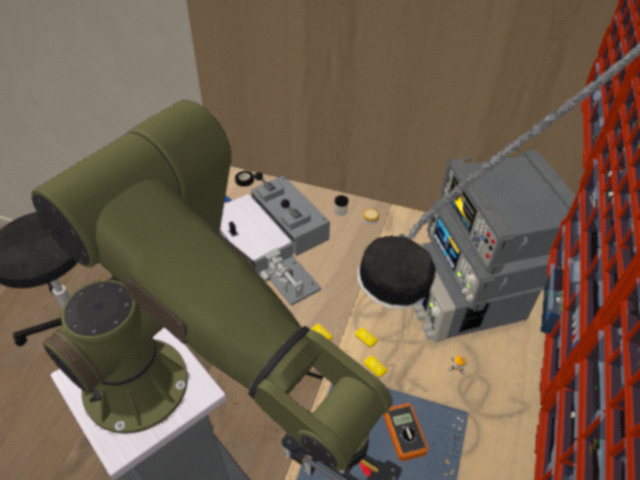

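View pics/side0.png

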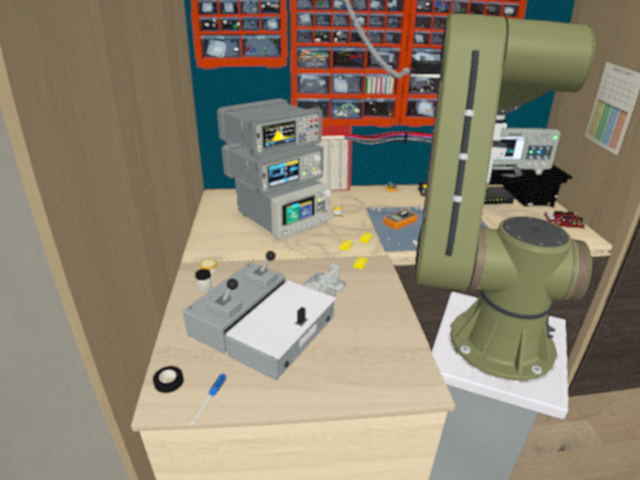

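View pics/wrist0.png

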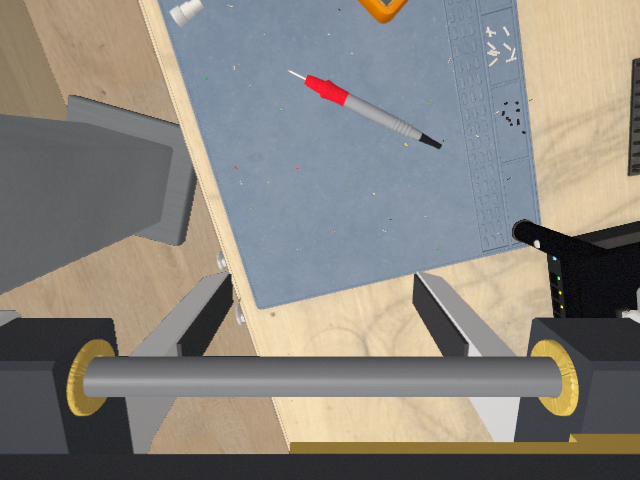

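Run:
```python
import cv2
a=cv2.imread('pics/side0.png'); cv2.imwrite('pics/s1.png',cv2.resize(a[230:380,170:390],None,fx=3.6,fy=3.6,interpolation=cv2.INTER_CUBIC))
b=cv2.imread('pics/scene0.png'); cv2.imwrite('pics/s2.png',cv2.resize(b[160:310,200:400],None,fx=4,fy=4,interpolation=cv2.INTER_CUBIC))
```

```text
(no output)
```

View pics/s1.png

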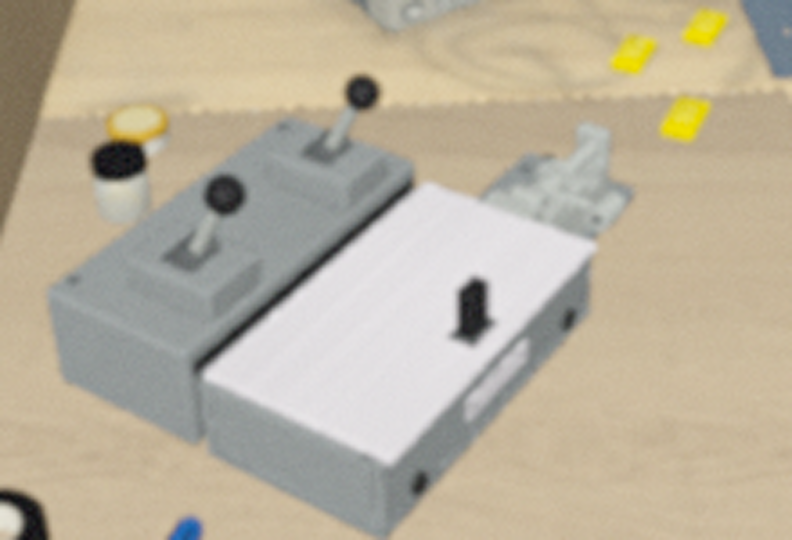

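View pics/s2.png

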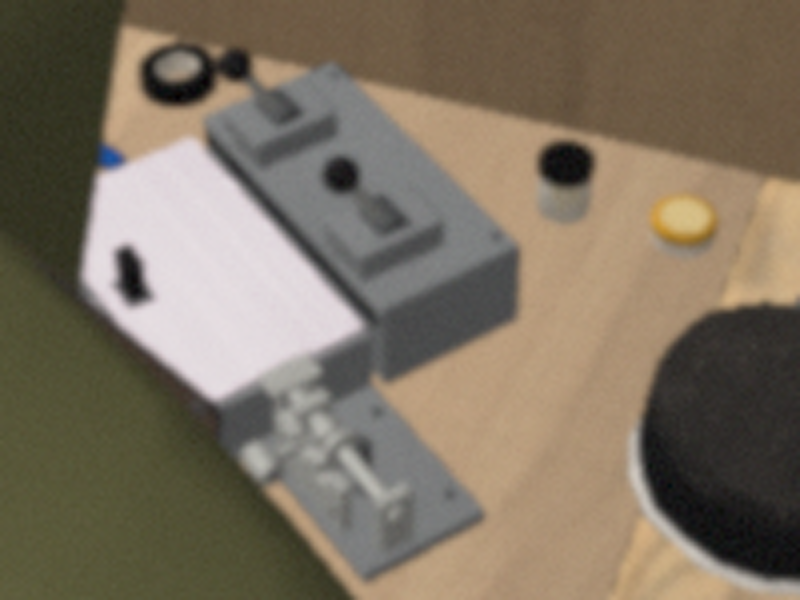

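```bash
cat >> h.py <<'E'
def box2w(p,pose):
    x,y,a=pose; p=np.atleast_2d(np.array(p,float))/1000
    c,s=np.cos(a),np.sin(a)
    return np.c_[x+c*p[:,0]-s*p[:,1], y+s*p[:,0]+c*p[:,1], p[:,2]]
E
cat > fit.py <<'E'
from h import *
from scipy.optimize import least_squares
sd=[((52,288),(196,125,78)),((197,357),(77,125,78)),((412,162),(77,-125,78)),((285,120),(196,-125,78)),
((225,194),(115-70*np.sin(.5),70,100+70*np.cos(.5))),((362,92),(115-70*np.sin(.5),-70,100+70*np.cos(.5))),((473,284),(-50,0,102)),((195,440),(77,125,0))]
sc=[((517,252),(196,-125,78)),((382,310),(77,-125,78)),((330,66),(196,125,78)),((207,118),(77,125,78)),
((342,174),(115-70*np.sin(.5),-70,100+70*np.cos(.5))),((234,65),(115-70*np.sin(.5),70,100+70*np.cos(.5))),((128,252),(-50,0,102)),((484,516),(68,-265,12)),((370,579),(-30,-265,12)),((390,381),(77,-125,0))]
cs,cc=cal('side'),cal('scene')
def res(p):
    r=[]
    for (u,v),q in sd: r.append(proj(cs,box2w(q,p))[0]-np.array([u/3.6+170,v/3.6+230]))
    for (u,v),q in sc: r.append(proj(cc,box2w(q,p))[0]-np.array([u/4+200,v/4+160]))
    return np.array(r)
s=least_squares(lambda p:res(p).ravel(),[.5,0,0],loss='soft_l1')
print(s.x); print(res(s.x).round(1))
ob=ctrl.get_obs()
pose=s.x
for n,q in dict(ballL=(81.4,70,161.4),ballR=(81.4,-70,161.4),knob=(-50,-175,50),grip=(-50,0,86)).items(): print(n,box2w(q,pose)[0].round(4))
for u,v in [(634,54),(707,27),(686,119)]: print('side',atz(cs,u/3.6+170,v/3.6+230,.011).round(3))
for u,v in [(322,331),(366,337),(375,367)]: print('scene',atz(cc,u,v,.011).round(3))
E
python3 fit.py
```

```text
[ 0.48320041  0.19674407 -0.10306211]
[[-2.6 -0.5]
 [-3.4 -1.4]
 [ 1.1 -1.6]
 [-0.2 -2.8]
 [ 0.2 -0.6]
 [-0.1 -0.8]
 [ 0.  -1. ]
 [ 0.6  1.9]
 [ 1.1 -1.9]
 [-0.2  0.7]
 [ 0.1 -1.8]
 [-2.4 -0.5]
 [-0.6  0.4]
 [-0.4  0.3]
 [-0.4  1.1]
 [ 0.9 -1.4]
 [-1.1 -0.5]
 [-1.7  2. ]]
ballL [0.5714 0.258  0.1614]
ballR [0.557  0.1187 0.1614]
knob [0.4155 0.0278 0.05  ]
grip [0.4335 0.2019 0.086 ]
side [ 0.499 -0.25   0.011]
side [ 0.457 -0.326  0.011]
side [ 0.421 -0.169  0.011]
scene [ 0.432 -0.178  0.011]
scene [ 0.503 -0.263  0.011]
scene [ 0.46  -0.338  0.011]
```

```bash
cat > pl.py <<'E'
from h import *
POSE=[0.4832,0.1967,-0.1031]
def plan(wps, start=None, step=50, deg=9):
    """wps: list of (x,y,z,yaw) world m/rad"""
    o=ctrl.get_obs(); 
    p=np.array(o['ee_pos']); r=R.from_euler('xyz',o['eef_rot'])
    k=0
    for w in wps:
        t=np.array(w[:3]); rt=R.from_euler('xyz',[np.pi,0,w[3]])
        rv=(r.inv()*rt).as_rotvec(); d=t-p
        n=max(1,int(np.ceil(max(np.linalg.norm(d)*1000/step-0.02,np.degrees(np.linalg.norm(rv))/deg-.02))))
        for i in range(n):
            sh=r.inv().apply(d/n)*1000; a=np.degrees(rv)/n
            print([[round(v,1)+0 for v in a],[round(v,1)+0 for v in sh]]); k+=1
            r=r*R.from_rotvec(rv/n)
        p=t; r=rt; print('--')
def bx(x,y,z,yaw=None,pose=None):
    w=box2w((x,y,z),pose or POSE)[0]
    return (*w, (pose or POSE)[2]-np.pi/2 if yaw is None else yaw)
E
python3 - <<'E'
from pl import *
print(bx(45,-70,167))
plan([(0.10,-0.36,.187,-1.3),(0.26,-0.28,.187,-1.4),(0.38,-0.10,.187,-1.674),(bx(25,-70,187))])
E
```

```text
(np.float64(0.5207568244092162), np.float64(0.12244042189525113), np.float64(0.167), -1.6738963267948965)
[[np.float64(0.0), np.float64(0.0), np.float64(0.0)], [np.float64(-44.0), np.float64(0.3), np.float64(0.1)]]
[[np.float64(0.0), np.float64(0.0), np.float64(0.0)], [np.float64(-44.0), np.float64(0.3), np.float64(0.1)]]
[[np.float64(0.0), np.float64(0.0), np.float64(0.0)], [np.float64(-44.0), np.float64(0.3), np.float64(0.1)]]
[[np.float64(0.0), np.float64(0.0), np.float64(0.0)], [np.float64(-44.0), np.float64(0.4), np.float64(0.1)]]
--
[[np.float64(0.0), np.float64(0.0), np.float64(1.4)], [np.float64(-8.6), np.float64(-43.9), np.float64(0.0)]]
[[np.float64(0.0), np.float64(0.0), np.float64(1.4)], [np.float64(-9.7), np.float64(-43.7), np.float64(0.0)]]
[[np.float64(0.0), np.float64(0.0), np.float64(1.4)], [np.float64(-10.8), np.float64(-43.4), np.float64(0.0)]]
[[np.float64(0.0), np.float64(0.0), np.float64(1.4)], [np.float64(-11.8), np.float64(-43.1), np.float64(0.0)]]
--
[[np.float64(0.0), np.float64(0.0), np.float64(3.1)], [np.float64(-31.4), np.float64(-29.8), np.float64(0.0)]]
[... 416 characters left out ...]
64(-22.2), np.float64(0.0)]]
--
[[np.float64(0.0), np.float64(0.0), np.float64(0.0)], [np.float64(-39.3), np.float64(-16.2), np.float64(0.0)]]
[[np.float64(0.0), np.float64(0.0), np.float64(0.0)], [np.float64(-39.3), np.float64(-16.2), np.float64(0.0)]]
[[np.float64(0.0), np.float64(0.0), np.float64(0.0)], [np.float64(-39.3), np.float64(-16.2), np.float64(0.0)]]
[[np.float64(0.0), np.float64(0.0), np.float64(0.0)], [np.float64(-39.3), np.float64(-16.2), np.float64(0.0)]]
[[np.float64(0.0), np.float64(0.0), np.float64(0.0)], [np.float64(-39.3), np.float64(-16.2), np.float64(0.0)]]
[[np.float64(0.0), np.float64(0.0), np.float64(0.0)], [np.float64(-39.3), np.float64(-16.2), np.float64(0.0)]]
--
```

Call:
drive_tool([
  [[0,0,0],[-44,0,0],1],
  [[0,0,0],[-44,0,0],1],
  [[0,0,0],[-44,0,0],1],
  [[0,0,0],[-44,0,0],1],
  [[0,0,1.5],[-9,-44,0],1],
  [[0,0,1.5],[-10,-44,0],1],
  [[0,0,1.5],[-11,-43,0],1],
  [[0,0,1.5],[-12,-43,0],1],
], squeeze=10)

```text
time_s: 1.15
ee_pos: [0.2618, -0.2778, 0.1878]
eef_rot: [-3.141, -0.0, -1.403]
force: [-0.2, -1.2, 0.1]
grip_width: 0.0935
```

Run:
```python
from pl import *
o=ctrl.get_obs(); print(o)
snap('wrist','w1')
c=cal('wrist')
np.save('w1c.npy',c,allow_pickle=True)
```

```text
{'time_s': 1.15, 'qpos': array([-9.11117997e-01, -8.74373008e-02,  1.94937488e+00, -2.02929810e-05,
        1.27939414e+00,  4.91546140e-01]), 'joint_vel': array([ 9.43216173e-01,  2.08920633e-01, -1.87962421e-01,  3.50284404e-05,
       -2.26388486e-02,  1.14638847e+00]), 'tau': array([ -7.12474331, -32.22045422, -32.78414726,   0.11047216,
         0.15923738,  -2.4008397 ]), 'ee_pos': array([ 0.26177934, -0.27781242,  0.18781275]), 'eef_rot': array([-3.14148663e+00, -2.39213697e-04, -1.40265832e+00]), 'force': array([-0.19999415, -1.21776632,  0.06739513]), 'moment': array([ 0.02983899,  0.04655356, -0.03707205]), 'grip_width': 0.0935354727461452}
```

View pics/w1.png

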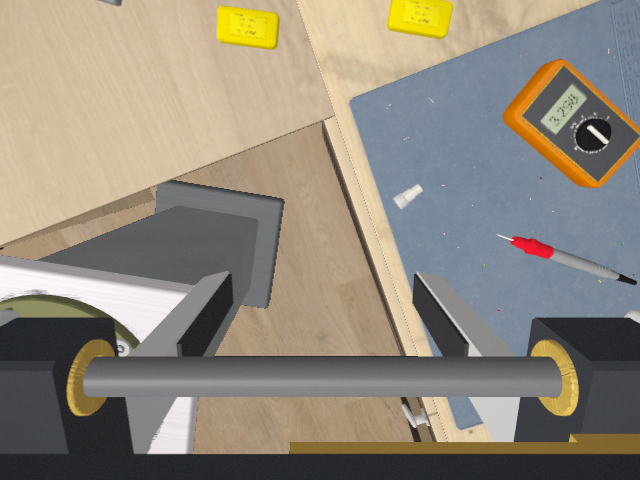

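Call:
drive_tool([
  [[0,0,3],[-31,-30,0],0],
  [[0,0,3],[-33,-28,0],0],
  [[0,0,3],[-34,-26,0],0],
  [[0,0,3],[-36,-24,0],0],
  [[0,0,3.5],[-37,-22,0],0],
])

```text
time_s: 1.82
ee_pos: [0.3803, -0.0978, 0.1878]
eef_rot: [-3.141, -0.0, -1.674]
force: [0.8, -0.6, 0.6]
grip_width: 0.0474
```

Run:
```python
from pl import *
o=ctrl.get_obs(); print(o['qpos'],o['ee_pos'],o['eef_rot'])
c=cal('wrist')
snap('wrist','w2')
np.save('w2c.npy',c,allow_pickle=True)
plan([(bx(25,-70,187)),bx(38,-70,167)])
```

```text
[-3.45065221e-01 -6.05314214e-02  1.92454590e+00 -1.33190395e-05
  1.27734502e+00  1.32897741e+00] [ 0.38031589 -0.09781442  0.18779082] [-3.14136934e+00 -6.82125136e-05 -1.67403879e+00]
[[np.float64(0.0), np.float64(0.0), np.float64(0.0)], [np.float64(-46.2), np.float64(-19.0), np.float64(0.2)]]
[[np.float64(0.0), np.float64(0.0), np.float64(0.0)], [np.float64(-46.2), np.float64(-19.1), np.float64(0.2)]]
[[np.float64(0.0), np.float64(0.0), np.float64(0.0)], [np.float64(-46.1), np.float64(-19.1), np.float64(0.2)]]
[[np.float64(0.0), np.float64(0.0), np.float64(0.0)], [np.float64(-46.1), np.float64(-19.1), np.float64(0.2)]]
[[np.float64(0.0), np.float64(0.0), np.float64(0.0)], [np.float64(-46.1), np.float64(-19.1), np.float64(0.2)]]
--
[[np.float64(0.0), np.float64(0.0), np.float64(0.0)], [np.float64(0.0), np.float64(-13.0), np.float64(20.0)]]
--
```

View pics/w2.png

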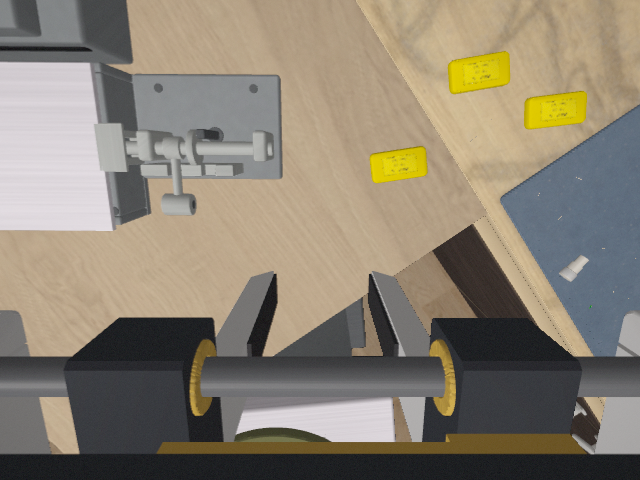

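Run:
```python
from pl import *
c=np.load('w2c.npy',allow_pickle=True).item()
for n,q in dict(l1=(68,-265,12),l2=(-30,-265,12),knob=(-50,-175,50),cov=(-68,-125,66),cowl=(77,-125,78),cov2=(68,-125,66)).items():
    print(n,proj(c,box2w(q,POSE))[0].round(1))
for u,v in [(398,165),(479,72),(556,110)]: print(atz(c,u,v,.011).round(4))
print('knob',atz(c,179,204,.05),bx(-50,-175,50))
a=cv2.imread('pics/w2.png'); cv2.imwrite('pics/w2a.png',cv2.resize(a[50:240,80:290],None,fx=3.15,fy=3.15,interpolation=cv2.INTER_CUBIC)); cv2.imwrite('pics/w2b.png',cv2.resize(a[30:200,350:610],None,fx=3,fy=3,interpolation=cv2.INTER_CUBIC))
```

```text
l1 [281.2  71.6]
l2 [284.  177.3]
knob [182.1 202.7]
cov [120.9 225.5]
cowl [86.6 41.3]
cov2 [97.8 58. ]
[ 0.4263 -0.1784  0.011 ]
[ 0.5041 -0.2588  0.011 ]
[ 0.4624 -0.3325  0.011 ]
knob [0.41455327 0.03087674 0.05      ] (np.float64(0.4154549520795154), np.float64(0.02777513953757063), np.float64(0.05), -1.6738963267948965)
```

View pics/w2a.png

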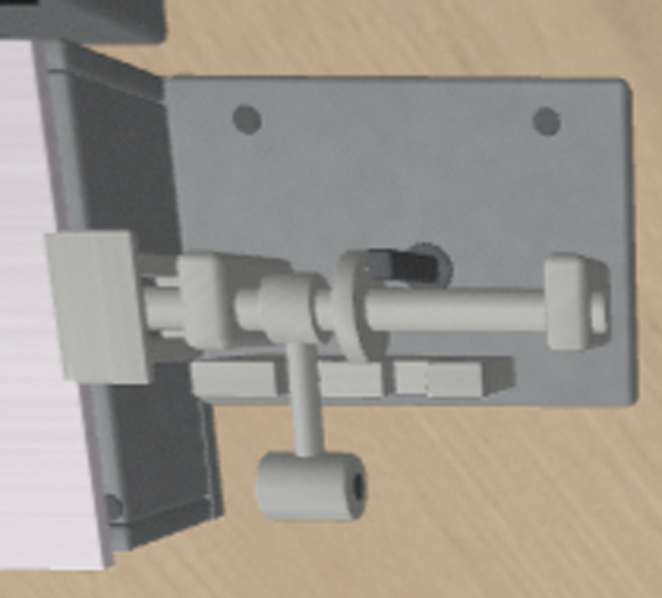

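View pics/w2b.png

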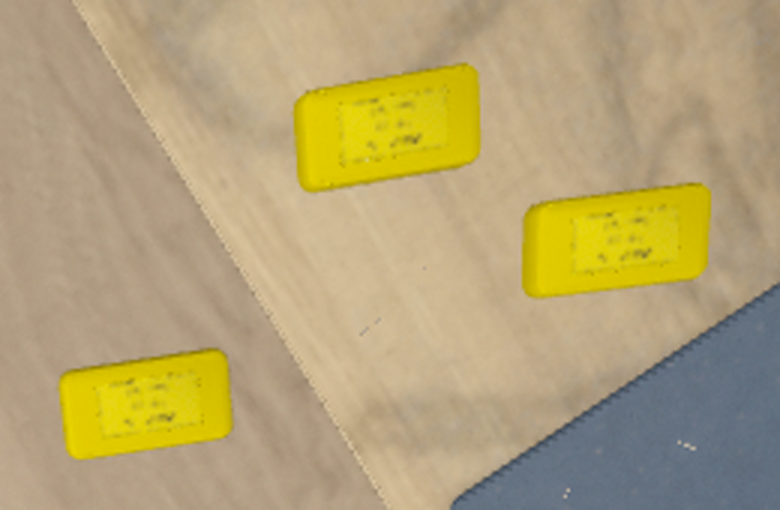

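```bash
cat > fit2.py <<'E'
exec(open('fit.py').read().split("s=least")[0])
cw=np.load('w2c.npy',allow_pickle=True).item()
wr=[((278.1,74.8),(68,-265,12)),((281.3,178.6),(-30,-265,12)),((179,204.5),(-50,-175,50))]
def res2(p):
    r=list(res(p)*.5)
    for o,q in wr: r.append(proj(cw,box2w(q,p))[0]-np.array(o))
    return np.array(r)
s=least_squares(lambda p:res2(p).ravel(),[.5,0.2,-.1],loss='soft_l1')
print(s.x,res2(s.x)[-3:].round(1))
s=least_squares(lambda p:res2(p)[-3:].ravel(),[.5,0.2,-.1])
print(s.x,res2(s.x)[-3:].round(1))
E
python3 fit2.py
```

```text
[ 0.4828115   0.19938544 -0.10837112] [[ 0.8 -0.8]
 [-0.   0.8]
 [ 0.1 -0.1]]
[ 0.48196136  0.19978116 -0.10487651] [[ 0.2 -0.9]
 [-0.2  0.8]
 [ 0.   0.2]]
```

```bash
sed -i 's/^POSE=.*/POSE=[0.4825,0.1995,-0.107]/' pl.py; sed -i 's/round(v,1)+0/float(round(v,1))/g' pl.py
python3 - <<'E'
from pl import *
plan([(bx(25,-70,187)),bx(50,-70,167),bx(115,-70,167)])
E
```

```text
[[-0.0, 0.0, 0.0], [-38.9, -15.7, 0.2]]
[[-0.0, 0.0, 0.0], [-38.9, -15.6, 0.2]]
[[-0.0, 0.0, 0.0], [-38.9, -15.6, 0.2]]
[[-0.0, 0.0, 0.0], [-38.9, -15.6, 0.1]]
[[-0.0, 0.0, 0.0], [-38.9, -15.6, 0.1]]
[[-0.0, 0.0, 0.0], [-38.9, -15.6, 0.1]]
--
[[0.0, 0.0, 0.0], [0.0, -25.0, 20.0]]
--
[[0.0, 0.0, 0.0], [0.0, -32.5, -0.0]]
[[0.0, 0.0, 0.0], [0.0, -32.5, -0.0]]
--
```

Call:
drive_tool([
  [[0,0,-0.2],[-39,-15.5,0],0],
  [[0,0,0],[-39,-15.5,0],0],
  [[0,0,0],[-39,-15.5,0],0],
  [[0,0,0],[-39,-15.5,0],0],
  [[0,0,0],[-39,-15.5,0],0],
  [[0,0,0],[-39,-15.5,0],0],
  [[0,0,0],[0,-25,20],0],
  [[0,0,0],[0,-4,0],0],
  [[0,0,0],[0,-4,0],0],
  [[0,0,0],[0,0,0],0],
])

```text
time_s: 3.12
ee_pos: [0.5282, 0.1211, 0.1685]
eef_rot: [-3.141, 0.0, -1.669]
force: [0.3, 0.2, -0.2]
grip_width: 0.0003
```

Call:
drive_tool([
  [[0,0,0],[0,-4,0],0],
  [[0,0,0],[0,-4,0],0],
  [[0,0,0],[0,-3,0],0],
])

```text
time_s: 3.5
ee_pos: [0.5394, 0.1202, 0.1679]
eef_rot: [-3.141, 0.0, -1.669]
force: [-0.3, -0.5, 0.4]
grip_width: 0.0002
```

Call:
drive_tool([
  [[0,0,0],[0,-3,0],0],
  [[0,0,0],[0,-3,0],0],
])

```text
time_s: 3.75
ee_pos: [0.5453, 0.1197, 0.1677]
eef_rot: [3.142, -0.0, -1.669]
force: [-0.4, -0.5, -0.1]
grip_width: 0.0006
```

Call:
drive_tool([
  [[0,0,0.5],[0,-3,0],0],
  [[0,0,0],[0,-3,0],0],
])

```text
time_s: 4.0
ee_pos: [0.5513, 0.1191, 0.1677]
eef_rot: [3.142, -0.0, -1.678]
force: [0.5, -0.3, 0.3]
grip_width: 0.0001
```

Call:
drive_tool([
  [[0,0,0],[0,-3,0],0],
  [[0,0,0],[0,-3,0],0],
])

```text
time_s: 4.25
ee_pos: [0.5572, 0.1184, 0.1677]
eef_rot: [3.142, -0.0, -1.677]
force: [-0.3, 0.7, 0.6]
grip_width: 0.0006
```

Call:
drive_tool([
  [[0,0,0],[0,-3,0],0],
  [[0,0,0],[0,-2,0],0],
])

```text
time_s: 4.5
ee_pos: [0.5622, 0.1179, 0.1677]
eef_rot: [3.142, -0.0, -1.677]
force: [0.4, 1.1, -0.4]
grip_width: 0.0006
```

Run:
```python
from pl import *
snap('wrist','w3'); snap('side','sd3')
```

```text
(no output)
```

View pics/w3.png

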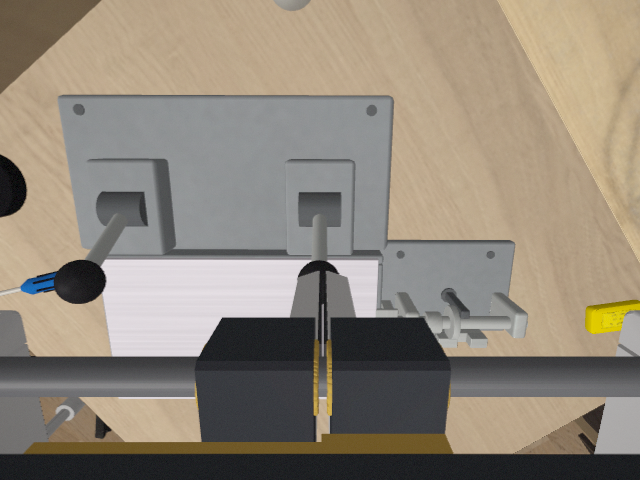

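View pics/sd3.png

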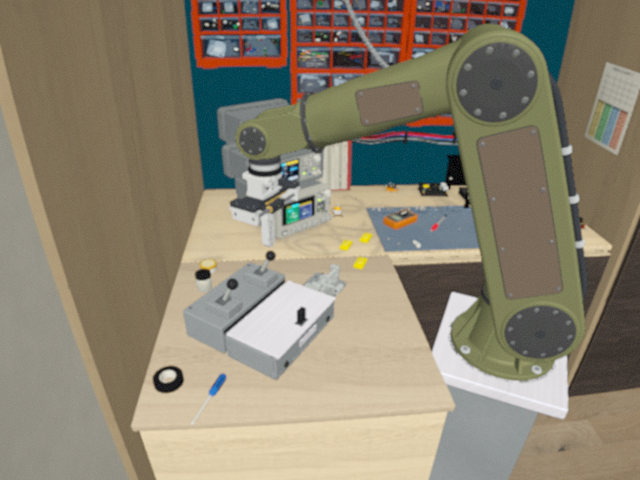

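Run:
```python
from pl import *
c=cal('side'); print(proj(c,[(0.5622,.1179,.1507),(0.5622,.1179,.1677),(0.5622,.1179,.2457),bx(81.4,-70,161.4)[:3]]))
w=cal('wrist'); print(proj(w,[(0.5622,.1179,.1507),bx(81.4,-70,161.4)[:3],bx(110,-70,168)[:3]]))
a=cv2.imread('pics/sd3.png'); cv2.imwrite('pics/x.png',cv2.resize(a[160:310,180:330],None,fx=4,fy=4,interpolation=cv2.INTER_CUBIC))
```

```text
[[268.93638926 257.89317092]
 [268.6496876  251.85426243]
 [267.29721348 222.85120959]
 [270.33263855 255.34253889]]
[[322.34584151 266.85246719]
 [317.88429066 283.19406206]
 [317.57099772 238.67042013]]
```

View pics/x.png

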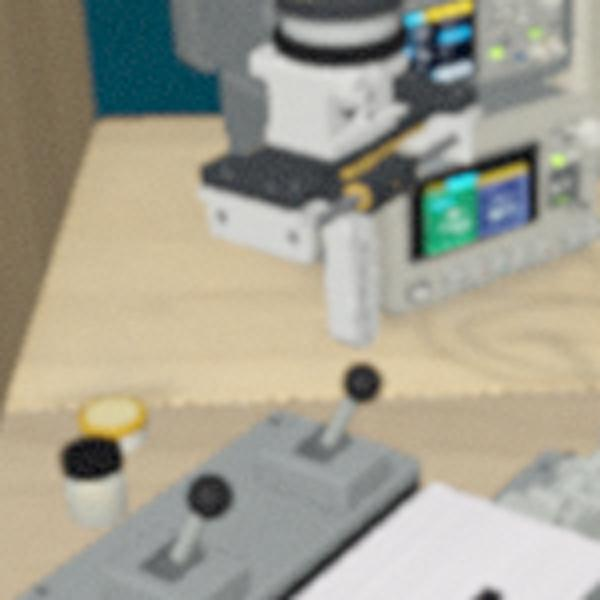

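Run:
```python
from pl import *
w=cal('wrist'); 
for z in (.1507,.1677,.1847,.2): print(z,proj(w,[(0.5622,.1179,z),(0.5622+.008,.1179-.0008,z),(0.5622,.1179+.0125,z)]).round(1).tolist())
for q in [(196,125,78),(196,-125,78),(77,-125,78),(81.4,70,161.4),(81.4,-70,161.4)]: print(q,proj(w,box2w(q,POSE))[0])
a=cv2.imread('pics/w3.png'); cv2.imwrite('pics/x.png',cv2.resize(a[190:340,240:400],None,fx=4,fy=4,interpolation=cv2.INTER_CUBIC))
```

```text
0.1507 [[322.3, 266.9], [322.2, 254.2], [302.1, 268.9]]
0.1677 [[322.3, 276.3], [322.2, 262.7], [300.5, 278.5]]
0.1847 [[322.3, 287.3], [322.2, 272.7], [298.6, 289.7]]
0.2 [[322.3, 299.0], [322.2, 283.3], [296.6, 301.6]]
(196, 125, 78) [52.23880622 95.09090518]
(196, -125, 78) [393.91443184  95.05526785]
(77, -125, 78) [386.94178982 251.52404553]
(81.4, 70, 161.4) [ 79.74219408 283.24662351]
(81.4, -70, 161.4) [317.88429066 283.19406206]
```

View pics/x.png

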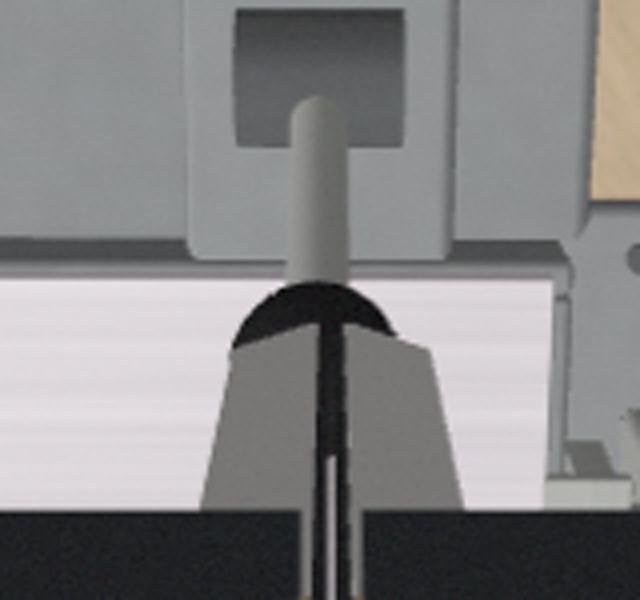

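Run:
```python
from pl import *
c=np.load('w1c.npy',allow_pickle=True).item()
r=R.from_euler('xyz',[-3.1415,0,-1.4027]); p=np.array([0.26178,-.27781,.18781])
for dz in (-.03,-.017,0,.017,.03):
    print(dz,proj(c,p+r.apply([(-.0468,-.008,dz),(.0468,-.008,dz),(-.0468,.008,dz)])).round(1).tolist())
```

```text
-0.03 [[228.3, 288.0], [421.5, 287.9], [230.3, 318.3]]
-0.017 [[234.5, 278.7], [414.9, 278.7], [236.3, 307.3]]
0 [[241.5, 268.3], [407.5, 268.3], [243.0, 294.8]]
0.017 [[247.5, 259.5], [401.3, 259.4], [248.8, 284.2]]
0.03 [[251.5, 253.5], [397.1, 253.5], [252.7, 277.1]]
```

Call:
drive_tool([
  [[0,0,0],[0,35,0],0],
  [[0,0,0],[0,0,35],0],
  [[0,0,0],[0,-6,0],0],
  [[0,0,0],[0,-6,0],0],
  [[0,0,0],[0,0,0],0],
])

```text
time_s: 5.22
ee_pos: [0.5402, 0.1203, 0.1337]
eef_rot: [-3.14, 0.0, -1.678]
force: [-0.5, 0.1, 0.2]
grip_width: 0.0005
```

Call:
drive_tool([
  [[0,0,0],[0,-4,0],0],
  [[0,0,0],[0,-4,0],0],
  [[0,0,0],[0,0,0],0],
])

```text
time_s: 5.6
ee_pos: [0.5474, 0.1195, 0.1328]
eef_rot: [-3.141, 0.0, -1.678]
force: [-0.9, -0.4, -0.1]
grip_width: 0.0005
```

Call:
drive_tool([
  [[0,0,0],[0,-3,0],0],
  [[0,0,0],[0,-3,0],0],
  [[0,0,0],[0,0,0],0],
])

```text
time_s: 5.98
ee_pos: [0.5533, 0.1188, 0.1327]
eef_rot: [-3.141, 0.0, -1.678]
force: [-0.5, 0.4, -0.6]
grip_width: 0.0003
```

Call:
drive_tool([
  [[0,0,0],[0,-3,0],0],
  [[0,0,0],[0,-2,0],0],
  [[0,0,0],[0,0,0],0],
])

```text
time_s: 6.35
ee_pos: [0.5582, 0.1183, 0.1327]
eef_rot: [-3.142, -0.0, -1.678]
force: [1.2, -0.6, 0.6]
grip_width: 0.0005
```

Run:
```python
from pl import *
snap('wrist','w4'); a=snap('side','sd4')[:,:,::-1]
cv2.imwrite('pics/x.png',cv2.resize(a[160:310,180:330],None,fx=4,fy=4,interpolation=cv2.INTER_CUBIC))
```

```text
(no output)
```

View pics/x.png

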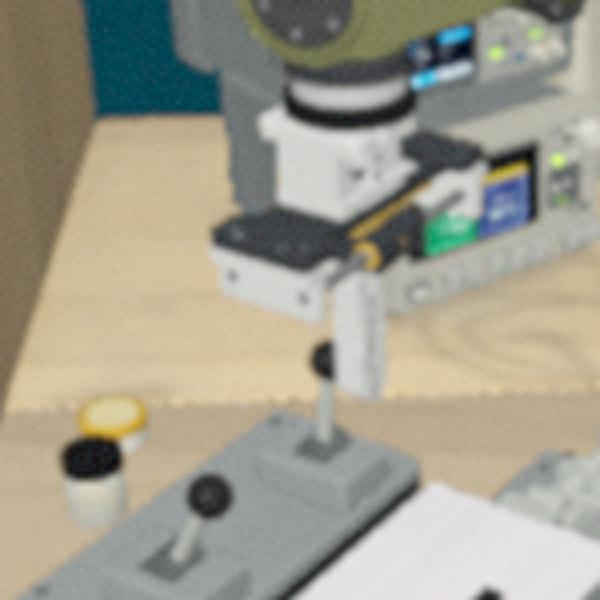

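View pics/w4.png

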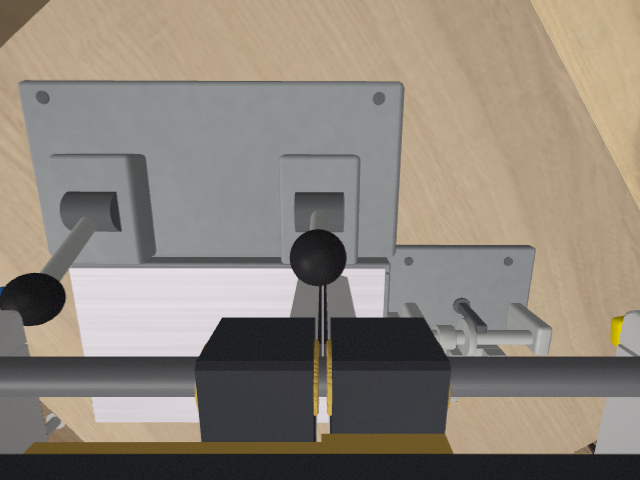

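Call:
drive_tool([
  [[0,0,0],[0,-5,0],0],
  [[0,0,0],[0,-5,0],0],
  [[0,0,0],[0,-5,0],0],
  [[0,0,0],[0,-5,0],0],
  [[0,0,0],[0,-5,0],0],
  [[0,0,0],[0,-5,0],0],
  [[0,0,0],[0,-4,0],0],
  [[0,0,0],[0,-3,0],0],
  [[0,0,0],[0,-2,0],0],
])

```text
time_s: 7.58
ee_pos: [0.5969, 0.1142, 0.1327]
eef_rot: [3.141, -0.0, -1.678]
force: [-0.8, 0.2, -0.2]
grip_width: 0.0006
```

Call:
drive_tool([
  [[0,0,0],[0,-2,0],0],
  [[0,0,0],[0,0,0],0],
])

```text
time_s: 7.82
ee_pos: [0.5989, 0.114, 0.1328]
eef_rot: [-3.141, 0.0, -1.678]
force: [-0.4, -0.0, 0.4]
grip_width: 0.0006
```

Call:
drive_tool([
  [[0,0,0],[0,-1.5,0],0],
  [[0,0,0],[0,0,0],0],
])

```text
time_s: 8.07
ee_pos: [0.6004, 0.1138, 0.1328]
eef_rot: [-3.141, 0.0, -1.677]
force: [-1.2, -0.1, -1.2]
grip_width: 0.0005
```

Call:
drive_tool([
  [[0,0,0],[0,-1.5,0],0],
  [[0,0,0],[0,0,0],0],
])

```text
time_s: 8.32
ee_pos: [0.6014, 0.1138, 0.1327]
eef_rot: [3.14, -0.0, -1.677]
force: [-5.1, 0.3, 1.1]
grip_width: 0.0007
```

Call:
drive_tool([
  [[0,0,0],[0,41,0],0],
  [[0,0,0],[0,40,0],0],
  [[0,0,0],[-47,0,0],0],
  [[0,0,0],[-47,0,0],0],
  [[0,0,0],[-46,0,0],0],
  [[0,0,0],[0,-5,0],0],
  [[0,0,0],[0,-5,0],0],
  [[0,0,0],[0,-5,0],0],
  [[0,0,0],[0,-4,0],0],
  [[0,0,0],[0,0,0],0],
])

```text
time_s: 9.57
ee_pos: [0.5554, 0.2589, 0.1328]
eef_rot: [-3.141, 0.0, -1.678]
force: [0.4, -0.3, -0.8]
grip_width: 0.0008
```

Call:
drive_tool([
  [[0,0,0],[0,-4,0],0],
  [[0,0,0],[0,-4,0],0],
  [[0,0,0],[0,0,0],0],
])

```text
time_s: 9.95
ee_pos: [0.5633, 0.2585, 0.1326]
eef_rot: [-3.142, -0.0, -1.678]
force: [0.3, 0.4, -0.1]
grip_width: 0.0003
```

Call:
drive_tool([
  [[0,0,0],[0,-3,0],0],
  [[0,0,0],[0,-3,0],0],
  [[0,0,0],[0,0,0],0],
])

```text
time_s: 10.32
ee_pos: [0.5692, 0.2579, 0.1327]
eef_rot: [-3.141, -0.0, -1.678]
force: [-0.9, 0.4, 0.7]
grip_width: 0.0005
```

Call:
drive_tool([
  [[0,0,0],[0,-3,0],0],
  [[0,0,0],[0,-3,0],0],
  [[0,0,0],[0,0,0],0],
])

```text
time_s: 10.7
ee_pos: [0.5751, 0.2572, 0.1327]
eef_rot: [-3.142, -0.0, -1.678]
force: [-0.4, -0.0, -0.5]
grip_width: 0.0004
```

Call:
drive_tool([
  [[0,0,0],[0,-4,0],0],
  [[0,0,0],[0,-4,0],0],
  [[0,0,0],[0,-4,0],0],
])

```text
time_s: 11.08
ee_pos: [0.5872, 0.256, 0.1328]
eef_rot: [-3.142, 0.0, -1.677]
force: [-0.3, 0.6, 0.8]
grip_width: 0.0005
```

Call:
drive_tool([
  [[0,0,0],[0,-5,0],0],
  [[0,0,0],[0,-5,0],0],
  [[0,0,0],[0,-5,0],0],
  [[0,0,0],[0,-5,0],0],
  [[0,0,0],[0,-4,0],0],
  [[0,0,0],[0,-2,0],0],
  [[0,0,0],[0,-2,0],0],
  [[0,0,0],[0,0,0],0],
])

```text
time_s: 12.08
ee_pos: [0.6148, 0.2531, 0.1328]
eef_rot: [-3.141, 0.0, -1.678]
force: [-0.1, -0.5, 0.6]
grip_width: 0.0002
```

Call:
drive_tool([
  [[0,0,0],[0,-1.5,0],0],
  [[0,0,0],[0,0,0],0],
])

```text
time_s: 12.32
ee_pos: [0.6162, 0.2529, 0.1328]
eef_rot: [-3.142, 0.0, -1.677]
force: [-0.6, 0.4, -0.8]
grip_width: 0.0005
```

Call:
drive_tool([
  [[0,0,0],[0,-1.5,0],0],
  [[0,0,0],[0,0,0],0],
])

```text
time_s: 12.58
ee_pos: [0.6168, 0.253, 0.1326]
eef_rot: [3.139, -0.0, -1.677]
force: [-8.2, 0.3, 2.9]
grip_width: 0.0005
```

Call:
drive_tool([
  [[0,0,0],[0,-0.5,0],0],
  [[0,0,0],[0,0,0],0],
])

```text
time_s: 12.82
ee_pos: [0.617, 0.253, 0.1326]
eef_rot: [3.139, -0.001, -1.677]
force: [-10.3, -0.8, 3.1]
grip_width: 0.0004
```

Run:
```python
from pl import *
plan([bx(40,70,143),bx(-50,-175,133)])
```

```text
[[0.1, -0.0, 0.0], [-1.3, 44.0, -5.0]]
[[0.1, -0.0, 0.0], [-1.3, 44.0, -5.1]]
--
[[0.0, 0.0, 0.0], [40.8, 15.0, 1.7]]
[[0.0, 0.0, 0.0], [40.8, 15.0, 1.7]]
[[0.0, 0.0, 0.0], [40.8, 15.0, 1.7]]
[[0.0, 0.0, 0.0], [40.8, 15.0, 1.7]]
[[0.0, 0.0, 0.0], [40.8, 15.0, 1.7]]
[[0.0, 0.0, 0.0], [40.8, 15.0, 1.7]]
--
```

Call:
drive_tool([
  [[0.1,0,0],[0,44,-5],0],
  [[0.1,0,0],[-2,44,-5],0],
  [[0,0,0],[41,15,2],0.55],
  [[0,0,0],[41,15,2],0.55],
  [[0,0,0],[41,15,2],0.55],
  [[0,0,0],[41,15,2],0.55],
  [[0,0,0],[41,15,2],0.55],
  [[0,0,0],[41,15,2],0.55],
  [[0,0,0],[0,0,0],0.55],
])

```text
time_s: 13.95
ee_pos: [0.4147, 0.0275, 0.1307]
eef_rot: [-3.137, -0.0, -1.68]
force: [0.3, 0.4, -0.5]
grip_width: 0.0517
```

Run:
```python
from pl import *
c=cal('wrist')
snap('wrist','w5'); snap('side','sd5')
print(proj(c,[bx(-50,-175,50)[:3],bx(-50,-162,50)[:3],bx(-50,-188,50)[:3]]))
o=ctrl.get_obs(); r=R.from_euler('xyz',o['eef_rot']);print(o['ee_pos'],o['grip_width'])
plan([bx(-50,-175,70)])
```

```text
[[318.1694761  242.92136815]
 [301.52973154 242.96879402]
 [334.81063928 242.87394993]]
[0.41575544 0.02908906 0.13081653] 0.05170383103182025
[[-0.1, 0.0, -0.0], [-0.8, 1.1, 30.4]]
[[-0.1, 0.0, -0.0], [-0.8, 1.0, 30.4]]
--
```

View pics/w5.png

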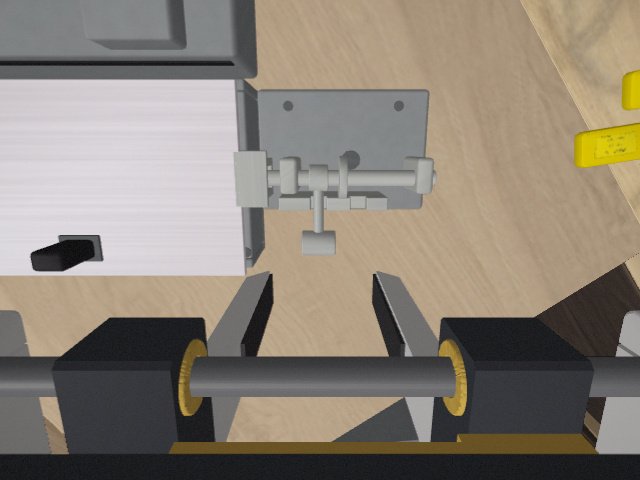

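View pics/sd5.png

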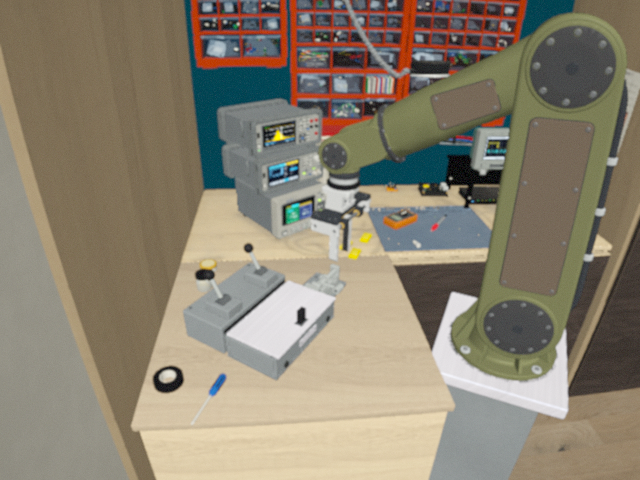

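Call:
drive_tool([
  [[0,0,0],[-0.5,2,40],0.55],
  [[0,0,0],[-0.5,0,40],0.55],
  [[0,0,0],[0,0,20],0.55],
  [[0,0,0],[0,0,12],0.55],
  [[0,0,0],[0,0,0],0.55],
])

```text
time_s: 14.68
ee_pos: [0.4138, 0.0307, 0.0181]
eef_rot: [-3.139, -0.0, -1.677]
force: [-0.3, 1.8, 0.1]
grip_width: 0.0517
```

Run:
```python
from pl import *
c=cal('wrist')
snap('wrist','w6'); a=snap('side','sd6')[:,:,::-1]
cv2.imwrite('pics/x.png',cv2.resize(a[180:330,250:400],None,fx=4,fy=4,interpolation=cv2.INTER_CUBIC))
```

```text
(no output)
```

View pics/w6.png

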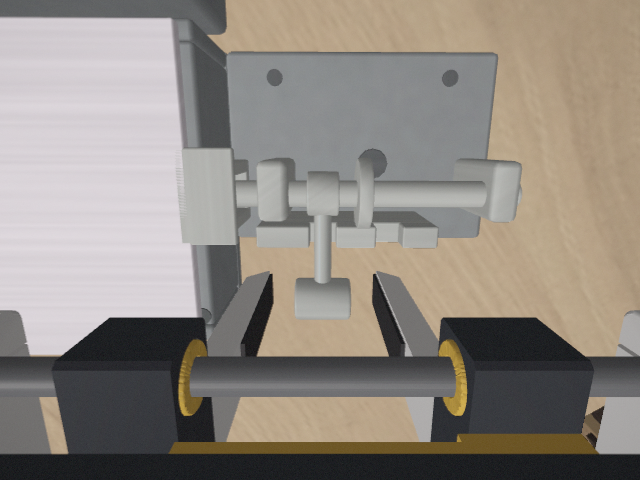

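View pics/x.png

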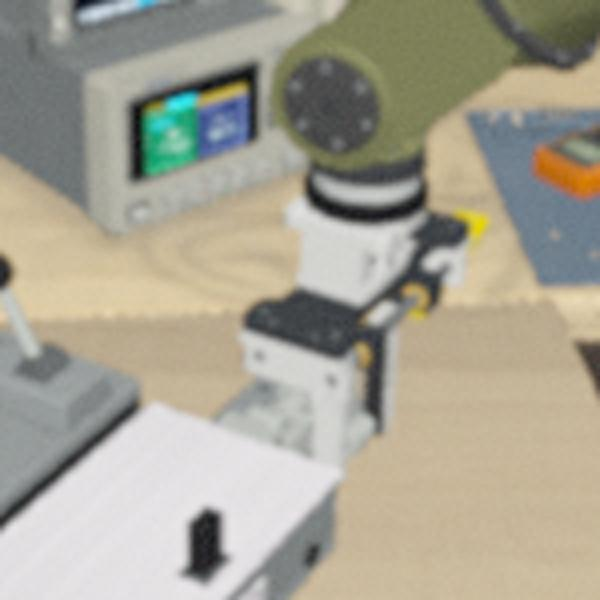

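Call:
drive_tool([
  [[0,0,0],[0,0,0],0.2],
  [[0,0,0],[0,0,0],0.2],
  [[0,0,0],[0,0,0],0.2],
  [[0,0,0],[0,0,0],0.2],
], squeeze=15)

```text
time_s: 15.28
ee_pos: [0.4139, 0.0302, 0.0185]
eef_rot: [-3.138, 0.0, -1.678]
force: [0.3, 1.1, 0.5]
grip_width: 0.0257
```

Call:
drive_tool([
  [[0,0,0],[0,-0.8,-8.7],0.2],
  [[0,0,0],[0,-2.3,-8.4],0.2],
  [[0,0,0],[0,-3.7,-7.9],0.2],
  [[0,0,0],[0,-5,-7.1],0.2],
])

```text
time_s: 15.78
ee_pos: [0.4259, 0.0289, 0.0511]
eef_rot: [-3.137, 0.0, -1.678]
force: [5.8, 1.0, -6.9]
grip_width: 0.0261
```

Call:
drive_tool([
  [[0,0,0],[0,-6.2,-6.2],0.2],
  [[0,0,0],[0,-7.1,-5],0.2],
  [[0,0,0],[0,-7.9,-3.7],0.2],
  [[0,0,0],[0,-8.4,-2.3],0.2],
  [[0,0,0],[0,-5,0],0.2],
])

```text
time_s: 16.4
ee_pos: [0.4598, 0.0251, 0.0677]
eef_rot: [-3.139, -0.0, -1.677]
force: [-1.4, -1.9, -2.5]
grip_width: 0.0259
```

Call:
drive_tool([
  [[0,0,0],[5,0,0],0.2],
  [[0,0,0],[5,0,0],0.2],
  [[0,0,0],[5,0,0],0.2],
])

```text
time_s: 16.77
ee_pos: [0.458, 0.01, 0.0678]
eef_rot: [-3.138, 0.0, -1.678]
force: [2.1, 1.4, -6.2]
grip_width: 0.0256
```

Call:
drive_tool([
  [[0,0,0],[5,0,0],0.2],
  [[0,0,0],[5,0,0],0.2],
  [[0,0,0],[4,0,0],0.2],
  [[0,0,0],[0,0,0],0.2],
])

```text
time_s: 17.27
ee_pos: [0.4565, -0.004, 0.0678]
eef_rot: [-3.138, -0.0, -1.678]
force: [-0.6, -2.1, -4.1]
grip_width: 0.0258
```

Call:
drive_tool([
  [[0,0,0],[1,0,0],0.2],
  [[0,0,0],[0,0,0],0.2],
])

```text
time_s: 17.52
ee_pos: [0.4565, -0.0041, 0.0678]
eef_rot: [-3.138, 0.001, -1.677]
force: [0.3, 5.3, -4.4]
grip_width: 0.0261
```

Run:
```python
from pl import *
o=ctrl.get_obs()['ee_pos']
plan([(o[0],o[1],.125,-1.6778),bx(-50,0,115),bx(-50,0,58)])
```

```text
[[-0.1, 0.0, 0.0], [-0.0, -0.1, -28.6]]
[[-0.1, 0.0, 0.0], [-0.0, -0.0, -28.6]]
--
[[-0.0, 0.0, -0.0], [-41.0, 9.2, 2.0]]
[[-0.0, 0.0, -0.0], [-41.0, 9.2, 2.0]]
[[-0.0, 0.0, -0.0], [-41.0, 9.2, 2.0]]
[[-0.0, 0.0, -0.0], [-41.0, 9.2, 2.0]]
[[-0.0, 0.0, -0.0], [-41.0, 9.2, 2.0]]
--
[[0.0, 0.0, 0.0], [0.0, -0.0, 28.5]]
[[0.0, 0.0, 0.0], [0.0, -0.0, 28.5]]
--
```

Call:
drive_tool([
  [[0,0,0],[-1,0,0],0.55],
  [[0,0,0],[0,0,0],0.55],
  [[0,0,0],[0,0,-20],0.55],
  [[0,0,0],[0,0,-37],0.55],
  [[0,0,0],[0,0,0],0.55],
])

```text
time_s: 18.15
ee_pos: [0.4578, -0.0037, 0.1272]
eef_rot: [-3.133, -0.0, -1.677]
force: [0.2, -0.6, -0.3]
grip_width: 0.0518
```

Run:
```python
from pl import *
c=cal('wrist'); snap('wrist','w7')
print(proj(c,[bx(0,-205,100)[:3]]))
plan([bx(-50,0,118),bx(-50,0,58)])
```

```text
[[322.82102281 257.98733537]]
[[-0.1, -0.0, 0.0], [-40.9, 9.3, 1.5]]
[[-0.1, -0.0, 0.0], [-40.9, 9.3, 1.5]]
[[-0.1, -0.0, 0.0], [-40.9, 9.3, 1.5]]
[[-0.1, -0.0, 0.0], [-40.9, 9.3, 1.5]]
[[-0.1, -0.0, 0.0], [-40.9, 9.3, 1.5]]
--
[[0.0, 0.0, 0.0], [0.0, -0.0, 30.0]]
[[0.0, 0.0, 0.0], [0.0, -0.0, 30.0]]
--
```

View pics/w7.png

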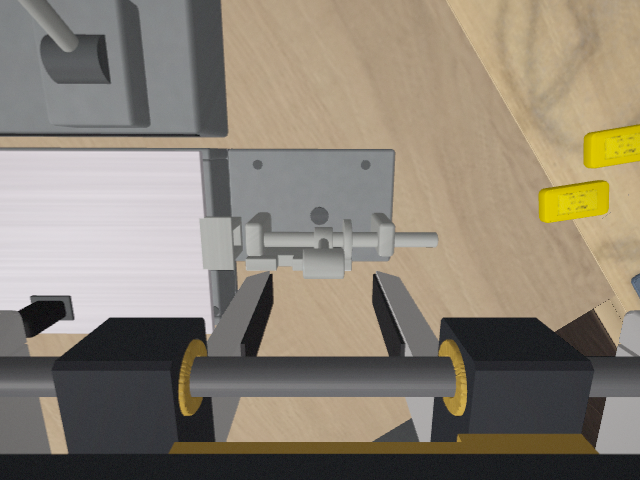

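Call:
drive_tool([
  [[-0.1,0,0],[-41,9,1.5],0.55],
  [[-0.1,0,0],[-41,9,1.5],0.55],
  [[-0.1,0,0],[-41,9,1.5],0.55],
  [[-0.1,0,0],[-41,9.5,1.5],0.55],
  [[-0.1,0,0],[-41,9.5,1.5],0.55],
  [[0,0,0],[0,0,0],0.55],
])

```text
time_s: 18.95
ee_pos: [0.4316, 0.2068, 0.1161]
eef_rot: [3.135, -0.001, -1.674]
force: [0.1, 0.6, -1.0]
grip_width: 0.0518
```

Run:
```python
from pl import *
c=cal('wrist'); snap('wrist','w8')
print(proj(c,[bx(-50,0,102)[:3],bx(-50,0,66)[:3]]))
plan([bx(-50,0,60)])
```

```text
[[325.45622499 266.1290325 ]
 [325.01300865 249.6881636 ]]
[[0.2, -0.0, 0.1], [0.3, -0.7, 28.1]]
[[0.2, -0.0, 0.1], [0.3, -0.6, 28.1]]
--
```

View pics/w8.png

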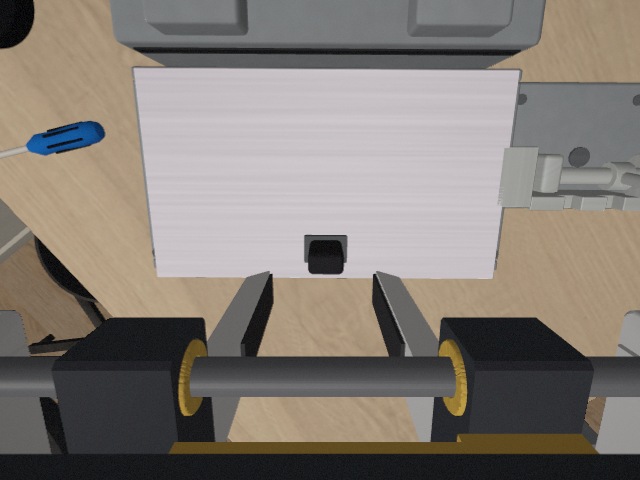

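Grip top seen at (326,263), as predicted (325.5,266). Descend, grip and slide back.

Call:
drive_tool([
  [[0.2,0,0.1],[0.3,-1,28],0.55],
  [[0.2,0,0.1],[0.3,-1,28],0.55],
  [[0,0,0],[0,0,0],0.15],
  [[0,0,0],[0,0,0],0.15],
  [[0,0,0],[0,0,0],0.15],
  [[0,0,0],[0,0,0],0.15],
])

```text
time_s: 19.75
ee_pos: [0.4348, 0.2045, 0.0622]
eef_rot: [-3.138, 0.001, -1.681]
force: [-0.7, -0.2, 5.1]
grip_width: 0.022
```

Call:
drive_tool([
  [[0,0,0],[0,-5,0],0.15],
  [[0,0,0],[0,-8,0],0.15],
  [[0,0,0],[0,-10,0],0.15],
  [[0,0,0],[0,-10,0],0.15],
])

```text
time_s: 20.25
ee_pos: [0.4676, 0.201, 0.0622]
eef_rot: [-3.139, 0.001, -1.681]
force: [-2.6, -1.0, 6.9]
grip_width: 0.0218
```

Run:
```python
from pl import *
c=cal('side'); p=ctrl.get_obs()['ee_pos']
for dz in (-.017,0,.017): print(proj(c,[p+[0,0,dz]]))
a=snap('side','sd9')[:,:,::-1]
cv2.imwrite('pics/x.png',cv2.resize(a[200:380,190:370],None,fx=4.4,fy=4.4,interpolation=cv2.INTER_CUBIC)[:600])
```

```text
[[288.45635552 323.00920244]]
[[288.31152756 317.2904052 ]]
[[288.16507019 311.46677582]]
```

View pics/x.png

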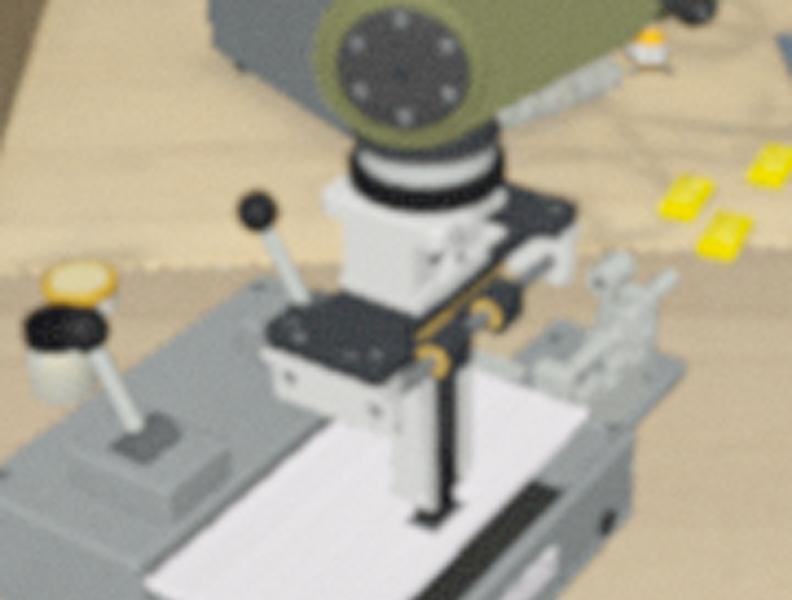

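Call:
drive_tool([
  [[0,0,0],[0,0,-2],0.15],
  [[0,0,0],[0,-10,0],0.15],
  [[0,0,0],[0,-10,0],0.15],
  [[0,0,0],[0,-10,0],0.15],
  [[0,0,0],[0,-10,0],0.15],
  [[0,0,0],[0,-10,0],0.15],
  [[0,0,0],[0,-10,0],0.15],
  [[0,0,0],[0,-10,0],0.15],
  [[0,0,0],[0,-7,0],0.15],
])

```text
time_s: 21.42
ee_pos: [0.5428, 0.1926, 0.0624]
eef_rot: [3.141, -0.0, -1.681]
force: [-1.7, 5.3, -10.9]
grip_width: 0.0216
```

Call:
drive_tool([
  [[0,0,0],[0,-3,0],0.15],
  [[0,0,0],[0,-2,0],0.15],
  [[0,0,0],[0,0,0],0.15],
])

```text
time_s: 21.8
ee_pos: [0.5478, 0.192, 0.0624]
eef_rot: [3.141, -0.0, -1.681]
force: [0.9, 5.0, -13.3]
grip_width: 0.0217
```

Call:
drive_tool([
  [[0,0,0],[0,-1,1],0.15],
  [[0,0,0],[0,-1,0],0.15],
  [[0,0,0],[0,0,0],0.15],
])

```text
time_s: 22.18
ee_pos: [0.5491, 0.1919, 0.0624]
eef_rot: [3.14, -0.0, -1.681]
force: [-9.9, 3.7, -0.6]
grip_width: 0.0217
```

Call:
drive_tool([
  [[0,0,0],[0,-1,0],0.15],
  [[0,0,0],[0,0,0],0.15],
])

```text
time_s: 22.42
ee_pos: [0.5495, 0.1918, 0.0623]
eef_rot: [3.138, -0.001, -1.681]
force: [-14.8, 4.4, 2.5]
grip_width: 0.0223
```

Call:
drive_tool([
  [[0,0,0],[0,1,0],0.55],
  [[0,0,0],[0,0,0],0.55],
  [[0,0,0],[0,0,-25],0.55],
  [[0,0,0],[0,0,-40],0.55],
  [[0,0,0],[0,45,-10],0.55],
  [[0,0,0],[0,45,0],0.55],
])

```text
time_s: 23.18
ee_pos: [0.4606, 0.2014, 0.1385]
eef_rot: [-3.137, 0.001, -1.682]
force: [1.3, -0.8, 0.6]
grip_width: 0.0518
```

Run:
```python
from pl import *
o=ctrl.get_obs();print(o['qpos'],o['ee_pos'])
c=cal('wrist'); snap('wrist','w10'); np.save('w10c.npy',c,allow_pickle=True)
print(proj(c,[bx(65,0,102)[:3],bx(-60,-117,8)[:3],bx(-60,117,8)[:3]]))
snap('side','sd10')
# FK fit
```

```text
[ 3.39947796e-01  2.40469656e-01  1.71639833e+00 -1.11882167e-03
  1.18056795e+00  2.02204703e+00] [0.46058886 0.20140544 0.13846516]
[[321.02158014 120.36380283]
 [447.15852211 267.60188724]
 [197.42799173 268.56041177]]
```

View pics/w10.png

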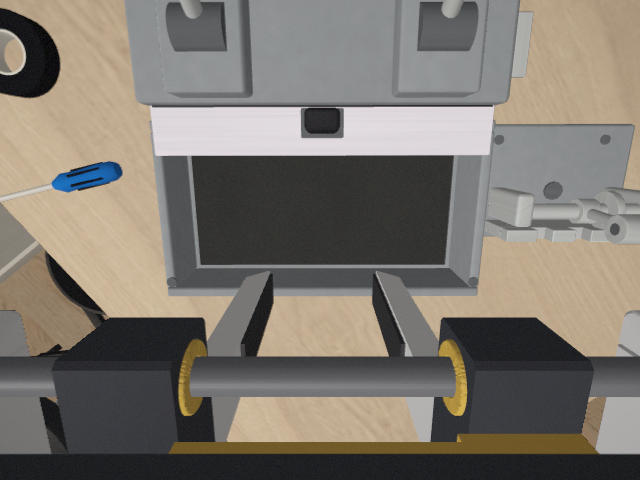

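View pics/sd10.png

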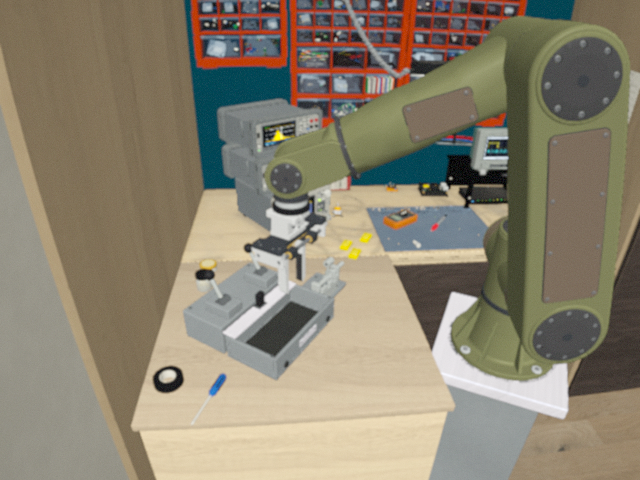

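Run:
```python
from pl import *
from scipy.optimize import least_squares
Q=[(-1.3636,.3005,1.5216,.14865,-.52923,.18718),(-.9111,-.08744,1.94937,.26178,-.27781,.18781),(-.34507,-.06053,1.92455,.38032,-.09781,.18779),(.33995,.24047,1.71640,.46059,.20141,.13847)]
def f(p):
    r=[]
    for q1,q2,q3,x,y,z in Q:
        rho=p[0]*np.sin(q2)+p[1]*np.sin(q2+q3)+p[2]; c,s=np.cos(q1),np.sin(q1)
        r+= [c*rho-s*p[4]-x, s*rho+c*p[4]-y, p[3]+p[0]*np.cos(q2)+p[1]*np.cos(q2+q3)-z]
    return r
s=least_squares(f,[.5,.5,0,.1,.03]); print(s.x,np.abs(s.fun).max())
```

```text
[ 0.4231446   0.44355346 -0.00817192 -0.10623983  0.03652419] 0.0019256024247258918
```

Run:
```python
from pl import *
plan([(0.38,-0.14,.19,-1.678)])
```

```text
[[-0.0, 0.0, -0.0], [43.5, 5.1, -6.5]]
[[-0.0, 0.0, -0.0], [43.5, 5.1, -6.5]]
[[-0.0, 0.0, -0.0], [43.5, 5.1, -6.5]]
[[-0.0, 0.0, -0.0], [43.5, 5.1, -6.5]]
[[-0.0, 0.0, -0.0], [43.5, 5.1, -6.5]]
[[-0.0, 0.0, -0.0], [43.5, 5.2, -6.5]]
[[-0.0, 0.0, -0.0], [43.5, 5.2, -6.5]]
[[-0.0, 0.0, -0.0], [43.5, 5.2, -6.5]]
--
```

Call:
drive_tool([
  [[0,0,0],[43,5,-7],0.55],
  [[0,0,0],[43,5,-7],0.55],
  [[0,0,0],[43,5,-7],0.55],
  [[0,0,0],[43,5,-7],0.55],
  [[0,0,0],[44,5,-6],0.55],
  [[0,0,0],[44,5,-6],0.55],
  [[0,0,0],[44,5,-6],0.55],
  [[0,0,0],[44,5,-6],0.55],
  [[0,0,0],[0,0,0],0.55],
])

```text
time_s: 24.4
ee_pos: [0.3829, -0.1426, 0.19]
eef_rot: [-3.138, -0.001, -1.685]
force: [-0.2, -0.3, 0.4]
grip_width: 0.0516
```

```bash
cat > escs.py <<'E'
from pl import *
import sys
c=cal('wrist'); im=snap('wrist',sys.argv[1]); o=ctrl.get_obs(); print(o['ee_pos'],o['eef_rot'],o['qpos'][[0,5]])
hsv=cv2.cvtColor(im,cv2.COLOR_RGB2HSV); m=cv2.inRange(hsv,(25,200,120),(33,255,255))
m=cv2.morphologyEx(m,cv2.MORPH_CLOSE,np.ones((9,9)))
for k in cv2.findContours(m,cv2.RETR_EXTERNAL,cv2.CHAIN_APPROX_NONE)[0]:
    if cv2.contourArea(k)<600: continue
    # silhouettes: fit on z=0.008 plane approx
    P=np.array([atz(c,u,v,.009)[:2] for u,v in k[:,0,:]])
    (cx,cy),(w,h),a=cv2.minAreaRect((P*1000).astype(np.float32))
    if w<h: w,h,a=h,w,a+90
    a=(a+90)%180-90
    print('px',k[:,0].mean(0).round(), 'c',round(cx/1000,4),round(cy/1000,4),'LxW',round(w,1),round(h,1),'long axis deg',round(a,1))
E
python3 escs.py w11
```

```text
[ 0.38302652 -0.14124401  0.18967342] [-3.13894078e+00 -5.03675354e-04 -1.68376782e+00] [-0.44333287  1.24031906]
px [394. 131.] c 0.461 -0.223 LxW 55.7 29.4 long axis deg -87.3
px [506. 116.] c 0.4627 -0.3332 LxW 57.7 29.4 long axis deg -89.2
px [429.  80.] c 0.5041 -0.2596 LxW 56.5 29.8 long axis deg -86.8
```

View pics/w11.png

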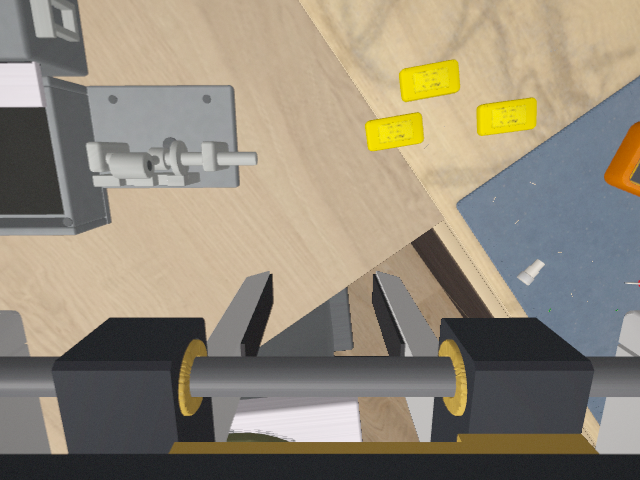

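Run:
```python
from pl import *
plan([(0.461,-0.216,.10,.047)],deg=10)
```

```text
[[-0.0, -0.0, -9.9], [6.5, -8.6, 9.0]]
[[-0.0, -0.0, -9.9], [7.9, -7.3, 9.0]]
[[-0.0, -0.0, -9.9], [9.1, -5.8, 9.0]]
[[-0.0, -0.0, -9.9], [9.9, -4.2, 9.0]]
[[-0.0, -0.0, -9.9], [10.5, -2.4, 9.0]]
[[-0.0, -0.0, -9.9], [10.8, -0.6, 9.0]]
[[-0.0, -0.0, -9.9], [10.7, 1.3, 9.0]]
[[-0.0, -0.0, -9.9], [10.3, 3.1, 9.0]]
[[-0.0, -0.0, -9.9], [9.6, 4.8, 9.0]]
[[-0.0, -0.0, -9.9], [8.7, 6.4, 9.0]]
--
```

Call:
drive_tool([
  [[0,0,-9.9],[6.5,-8.6,9],0.43],
  [[0,0,-9.9],[7.9,-7.3,9],0.43],
  [[0,0,-9.9],[9.1,-5.8,9],0.43],
  [[0,0,-9.9],[9.9,-4.2,9],0.43],
  [[0,0,-9.9],[10.5,-2.4,9],0.43],
  [[0,0,-9.9],[10.8,-0.6,9],0.43],
  [[0,0,-9.9],[10.7,1.3,9],0.43],
  [[0,0,-9.9],[10.3,3.1,9],0.43],
  [[0,0,-9.9],[9.6,4.8,9],0.43],
  [[0,0,-9.9],[8.7,6.4,9],0.43],
  [[0,0,0],[0,0,0],0.43],
])

```text
time_s: 25.82
ee_pos: [0.4613, -0.2137, 0.0987]
eef_rot: [-3.141, -0.001, 0.047]
force: [0.1, 0.7, 0.9]
grip_width: 0.0405
```

```bash
python3 escs.py w12
python3 - <<'E'
from pl import *
plan([(0.461,-0.216,.02,.047)],deg=10)
E
```

```text
[ 0.46114283 -0.2136503   0.09923534] [-3.14149464e+00 -1.16231642e-03  4.38914262e-02] [-0.50633411 -0.55057628]
px [365. 287.] c 0.5038 -0.2592 LxW 57.3 29.2 long axis deg -87.6
px [321. 249.] c 0.4608 -0.223 LxW 55.6 28.9 long axis deg -87.0
[[-0.0, -0.0, -0.1], [-0.2, 1.2, 39.6]]
[[-0.0, -0.0, -0.1], [-0.1, 1.2, 39.6]]
--
```

View pics/w12.png

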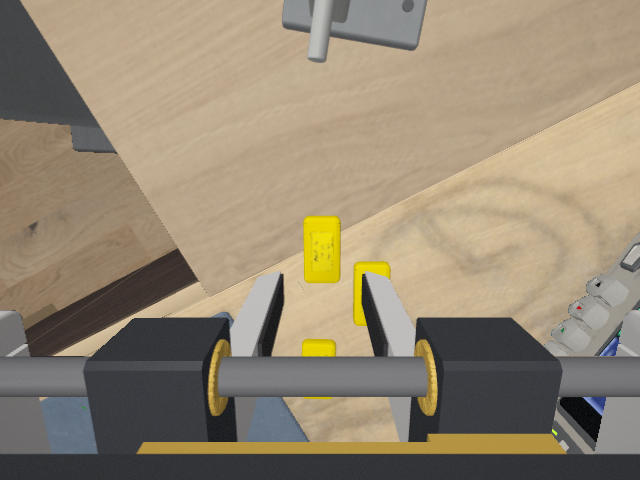

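Call:
drive_tool([
  [[0,0,0],[-0.3,1,40],0.43],
  [[0,0,0],[0,0,30],0.43],
  [[0,0,0],[0,0,10],0.43],
  [[0,0,0],[0,0,5],0.43],
  [[0,0,0],[0,0,0],0.43],
])

```text
time_s: 26.5
ee_pos: [0.4612, -0.2156, 0.0152]
eef_rot: [3.141, -0.003, 0.046]
force: [0.1, 0.7, 0.4]
grip_width: 0.0404
```

Run:
```python
from pl import *
o=ctrl.get_obs(); p=o['ee_pos']; print(p,o['force'])
snap('wrist','w13')
c=cal('side')
for dz in (-.017,0,.017): print(proj(c,[p+[0,0,dz]]))
a=snap('side','sd13')[:,:,::-1]
cv2.imwrite('pics/x.png',cv2.resize(a[190:290,300:420],None,fx=6,fy=6,interpolation=cv2.INTER_CUBIC)[:600])
```

```text
[ 0.4612094  -0.21557671  0.01521399] [0.1004902  0.74114621 0.4093905 ]
[[353.16641875 256.29731155]]
[[353.47518499 251.59442389]]
[[353.78700696 246.83182051]]
```

View pics/w13.png

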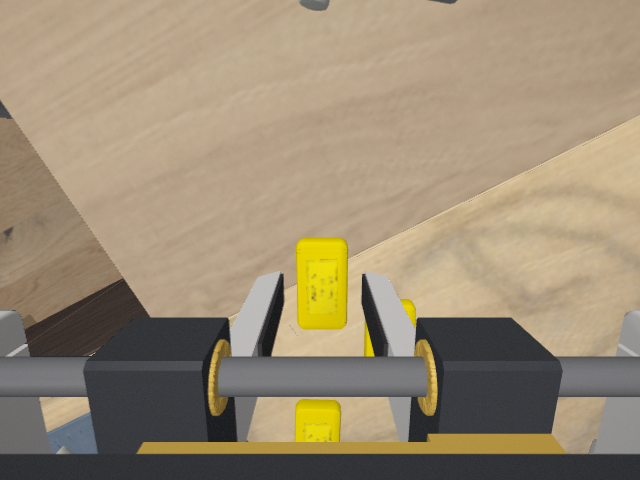

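View pics/x.png

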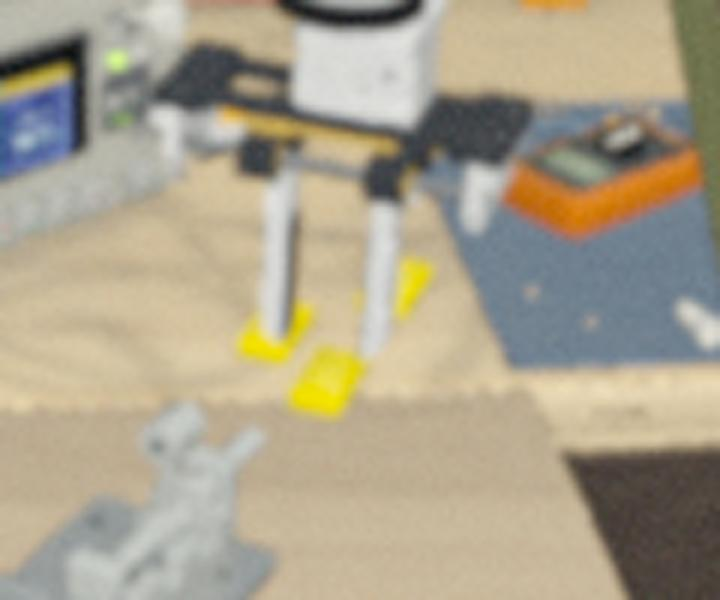

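Call:
drive_tool([
  [[0,0,0],[0,0,8],0.43],
  [[0,0,0],[0,0,8],0.43],
  [[0,0,0],[0,0,4],0.43],
  [[0,0,0],[0,0,0],0.43],
])

```text
time_s: 27.1
ee_pos: [0.4606, -0.2154, -0.006]
eef_rot: [-3.141, -0.001, 0.047]
force: [0.6, 0.1, -0.5]
grip_width: 0.0404
```

Call:
drive_tool([
  [[0,0,0],[0,0,2],0.43],
  [[0,0,0],[0,0,2],0.43],
  [[0,0,0],[0,0,0],0.43],
])

```text
time_s: 27.48
ee_pos: [0.4608, -0.2155, -0.0096]
eef_rot: [3.141, -0.002, 0.047]
force: [-0.0, -0.4, -0.2]
grip_width: 0.0403
```

Run:
```python
from pl import *
a=snap('wrist','w14')[:,:,::-1]
cv2.imwrite('pics/x.png',cv2.resize(a[230:380,220:420],None,fx=4,fy=4,interpolation=cv2.INTER_CUBIC)[:600])
```

```text
(no output)
```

View pics/x.png

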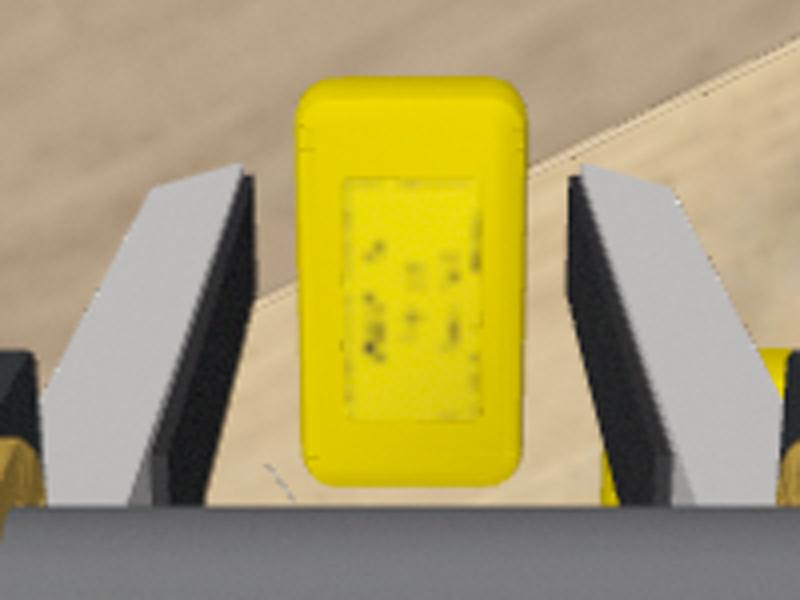

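Call:
drive_tool([
  [[0,0,0],[0,0,1.5],0.43],
  [[0,0,0],[0,0,0],0.43],
])

```text
time_s: 27.78
ee_pos: [0.4608, -0.2155, -0.0112]
eef_rot: [3.141, -0.002, 0.047]
force: [0.8, -0.5, -0.8]
grip_width: 0.0408
```

Call:
drive_tool([
  [[0,0,0],[0,0,0],0.2],
  [[0,0,0],[0,0,0],0.2],
  [[0,0,0],[0,0,0],0.2],
], squeeze=25)

```text
time_s: 28.15
ee_pos: [0.4608, -0.2155, -0.011]
eef_rot: [3.141, -0.002, 0.047]
force: [-0.5, 0.5, 0.2]
grip_width: 0.0298
```

Call:
drive_tool([
  [[0,0,0],[0,0,-10],0.2],
  [[0,0,0],[0,0,-30],0.2],
  [[0,0,0],[0,0,0],0.2],
])

```text
time_s: 28.52
ee_pos: [0.4619, -0.2161, 0.0312]
eef_rot: [3.139, -0.005, 0.047]
force: [-0.4, 0.2, -1.3]
grip_width: 0.0294
```

Run:
```python
from pl import *
a=snap('wrist','w15')[:,:,::-1]
cv2.imwrite('pics/x.png',cv2.resize(a[230:380,220:420],None,fx=4,fy=4,interpolation=cv2.INTER_CUBIC)[:600])
```

```text
(no output)
```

View pics/x.png

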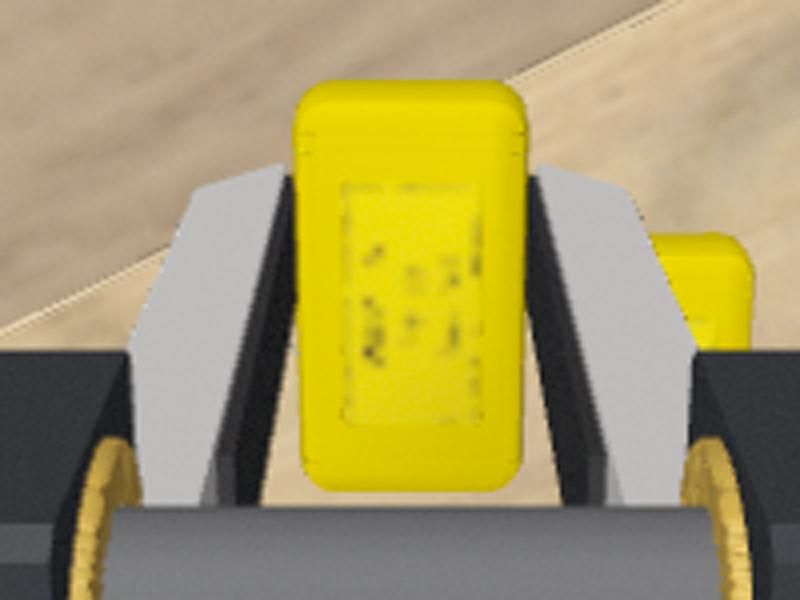

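Run:
```python
from pl import *
o=ctrl.get_obs()
plan([(.455,-.19,.10,.047),bx(-2.5,65,125),bx(-2.5,65,40)],deg=8.5,step=45)
```

```text
[[0.0, -0.1, -0.0], [-2.4, -12.9, -35.1]]
[[0.0, -0.1, -0.0], [-2.4, -13.0, -35.1]]
--
[[0.0, -0.0, 8.2], [4.4, -37.7, -2.1]]
[[0.0, -0.0, 8.2], [-1.0, -37.9, -2.1]]
[[0.0, -0.0, 8.2], [-6.4, -37.4, -2.1]]
[[0.0, -0.0, 8.2], [-11.7, -36.1, -2.1]]
[[0.0, -0.0, 8.2], [-16.8, -34.1, -2.1]]
[[0.0, -0.0, 8.2], [-21.5, -31.3, -2.1]]
[[0.0, -0.0, 8.2], [-25.7, -27.9, -2.1]]
[[0.0, -0.0, 8.2], [-29.5, -23.9, -2.1]]
[[0.0, -0.0, 8.2], [-32.6, -19.5, -2.1]]
[[0.0, -0.0, 8.2], [-35.0, -14.6, -2.1]]
[[0.0, -0.0, 8.2], [-36.8, -9.4, -2.1]]
[[0.0, -0.0, 8.2], [-37.7, -4.1, -2.1]]
--
[[0.0, 0.0, 0.0], [0.0, -0.0, 42.5]]
[[0.0, 0.0, 0.0], [0.0, -0.0, 42.5]]
--
```

Call:
drive_tool([
  [[0,0,0],[-2.5,-13,-35],0.2],
  [[0,0,0],[-2.5,-13,-35],0.2],
  [[0,0,8.2],[4.4,-37.7,-2],0.2],
  [[0,0,8.2],[-1,-37.9,-2],0.2],
  [[0,0,8.2],[-6.4,-37.4,-2],0.2],
  [[0,0,8.2],[-11.7,-36.1,-2],0.2],
  [[0,0,8.2],[-16.8,-34.1,-2],0.2],
  [[0,0,8.2],[-21.5,-31.3,-2],0.2],
  [[0,0,8.2],[-25.7,-27.9,-2],0.2],
  [[0,0,8.2],[-29.5,-23.9,-2],0.2],
  [[0,0,8.2],[-32.6,-19.5,-2],0.2],
  [[0,0,8.2],[-35,-14.6,-2],0.2],
  [[0,0,8.2],[-36.8,-9.4,-2],0.2],
  [[0,0,8.2],[-37.7,-4.1,-2],0.2],
  [[0,0,0],[0,0,0],0.2],
])

```text
time_s: 30.45
ee_pos: [0.4844, 0.2664, 0.1218]
eef_rot: [-3.141, -0.001, -1.669]
force: [0.3, -1.0, -0.3]
grip_width: 0.0292
```

Run:
```python
from pl import *
c=cal('wrist'); snap('wrist','w16')
print(ctrl.get_obs()['grip_width'])
plan([bx(-2.5,65,40),bx(-2.5,65,-1)])
```

```text
0.02925641337205476
[[-0.0, -0.0, 0.3], [0.2, -1.3, 40.9]]
[[-0.0, -0.0, 0.3], [0.2, -1.3, 40.9]]
--
[[0.0, 0.0, 0.0], [0.0, -0.0, 41.0]]
--
```

View pics/w16.png

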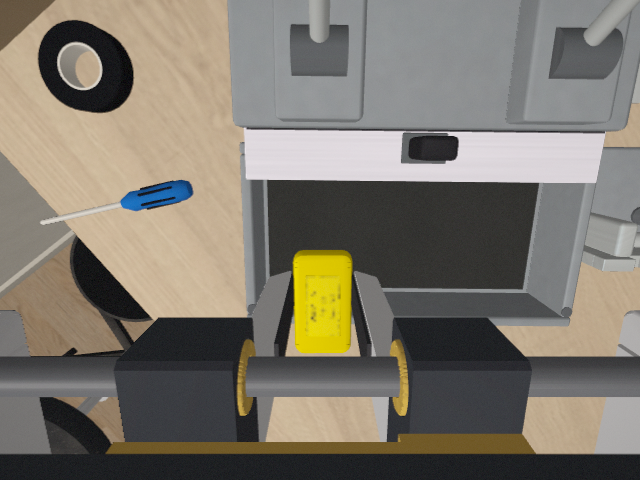

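Call:
drive_tool([
  [[0,0,0.3],[0,-1.3,40],0.2],
  [[0,0,0.3],[0,-1.3,40],0.2],
  [[0,0,0],[0,0,25],0.2],
  [[0,0,0],[0,0,12],0.2],
  [[0,0,0],[0,0,0],0.2],
])

```text
time_s: 31.12
ee_pos: [0.4876, 0.2638, 0.0056]
eef_rot: [-3.141, -0.001, -1.681]
force: [-0.1, -0.8, -0.3]
grip_width: 0.0294
```

Call:
drive_tool([
  [[0,0,0],[0,0,3],0.2],
  [[0,0,0],[0,0,2],0.2],
  [[0,0,0],[0,0,0],0.2],
])

```text
time_s: 31.5
ee_pos: [0.4878, 0.2645, 0.0012]
eef_rot: [-3.139, 0.0, -1.681]
force: [-0.3, -1.0, -1.4]
grip_width: 0.0293
```

Call:
drive_tool([
  [[0,0,0],[0,0,2],0.2],
  [[0,0,0],[0,0,1],0.2],
  [[0,0,0],[0,0,0],0.2],
])

```text
time_s: 31.88
ee_pos: [0.4877, 0.2644, -0.0022]
eef_rot: [-3.14, -0.0, -1.681]
force: [0.8, -0.1, 0.1]
grip_width: 0.0296
```

Call:
drive_tool([
  [[0,0,0],[0,0,1],0.2],
  [[0,0,0],[0,0,0],0.2],
])

```text
time_s: 32.12
ee_pos: [0.4878, 0.2644, -0.003]
eef_rot: [-3.14, 0.0, -1.681]
force: [0.0, 0.0, 1.3]
grip_width: 0.0293
```

Contact with the floor. Release and lift, then return for the next.

Call:
drive_tool([
  [[0,0,0],[0,0,0],0.42],
  [[0,0,0],[0,0,0],0.42],
  [[0,0,0],[0,0,-30],0.42],
  [[0,0,0],[0,0,-50],0.42],
  [[0,0,0],[0,0,-50],0.42],
])

```text
time_s: 32.75
ee_pos: [0.4872, 0.2643, 0.1283]
eef_rot: [-3.14, -0.0, -1.681]
force: [-0.5, 0.8, 0.2]
grip_width: 0.0393
```

Run:
```python
from pl import *
c=cal('wrist'); snap('wrist','w17')
print(ctrl.get_obs()['ee_pos'], proj(c,[bx(-10,65,19)[:3]]))
plan([(0.497,-.262,.125,.042),(0.504,-.262,.03,.042)],deg=8.5,step=45)
```

```text
[0.48963857 0.26547232 0.135257  ] [[322.33125996 242.00835234]]
[[-0.1, -0.0, -8.2], [43.6, -5.4, 0.7]]
[[-0.1, -0.0, -8.2], [44.0, 0.9, 0.7]]
[[-0.1, -0.0, -8.2], [43.4, 7.1, 0.7]]
[[-0.1, -0.0, -8.2], [41.9, 13.3, 0.7]]
[[-0.1, -0.0, -8.2], [39.6, 19.1, 0.7]]
[[-0.1, -0.0, -8.2], [36.4, 24.6, 0.7]]
[[-0.1, -0.0, -8.2], [32.5, 29.6, 0.7]]
[[-0.1, -0.0, -8.2], [28.0, 33.9, 0.7]]
[[-0.1, -0.0, -8.2], [22.8, 37.6, 0.7]]
[[-0.1, -0.0, -8.2], [17.2, 40.4, 0.7]]
[[-0.1, -0.0, -8.2], [11.3, 42.5, 0.8]]
[[-0.1, -0.0, -8.2], [5.1, 43.7, 0.8]]
--
[[0.0, 0.0, 0.0], [2.3, 0.1, 31.7]]
[[0.0, 0.0, 0.0], [2.3, 0.1, 31.7]]
[[0.0, 0.0, 0.0], [2.3, 0.1, 31.7]]
--
```

View pics/w17.png

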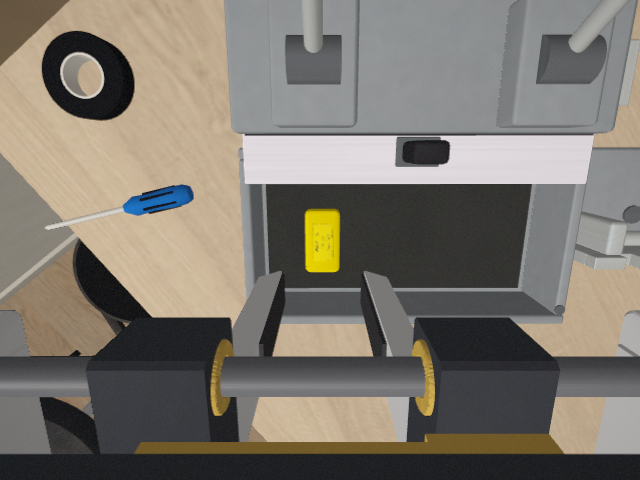

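Call:
drive_tool([
  [[0,0,-8.2],[43.6,-5.4,0.5],0.42],
  [[0,0,-8.2],[44,0.9,0.5],0.42],
  [[0,0,-8.2],[43.4,7.1,0.5],0.42],
  [[0,0,-8.2],[41.9,13.3,0.5],0.42],
  [[0,0,-8.2],[39.6,19.1,0.5],0.42],
  [[0,0,-8.2],[36.4,24.6,0.5],0.42],
  [[0,0,-8.2],[32.5,29.6,0.5],0.42],
  [[0,0,-8.2],[28,33.9,0.5],0.42],
  [[0,0,-8.2],[22.8,37.6,5],0.42],
  [[0,0,-8.2],[17.2,40.4,10],0.42],
  [[0,0,-8.2],[11.3,41,10],0.42],
  [[0,0,-8.2],[5.1,42,10],0.42],
  [[0,0,0],[5,0,0],0.42],
])

```text
time_s: 34.42
ee_pos: [0.4982, -0.2618, 0.0868]
eef_rot: [-3.141, -0.0, 0.035]
force: [0.5, 0.0, 0.6]
grip_width: 0.0397
```

```bash
python3 escs.py w18
python3 - <<'E'
from pl import *
plan([(0.504,-.257,.01,.045),(0.504,-.257,-.011,.045)],deg=8.5,step=45)
E
```

```text
[ 0.49911421 -0.260412    0.08734702] [-3.14125511e+00 -1.12765854e-03  3.38875126e-02] [-0.54641555 -0.5807384 ]
px [286. 327.] c 0.473 -0.3337 LxW 57.9 17.2 long axis deg 79.4
px [330. 239.] c 0.5041 -0.2596 LxW 56.0 29.0 long axis deg -87.0
[[-0.0, -0.0, -0.3], [2.5, -1.6, 38.7]]
[[-0.0, -0.0, -0.3], [2.5, -1.6, 38.7]]
--
[[0.0, 0.0, 0.0], [-0.0, -0.0, 21.0]]
--
```

View pics/w18.png

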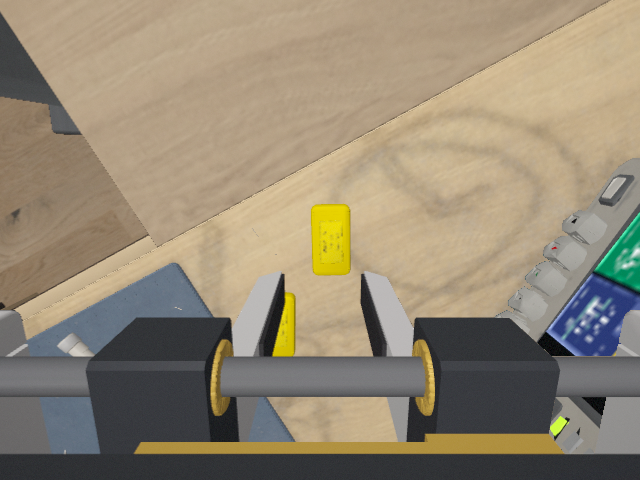

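Run:
```python
from pl import *
c=cal('side'); print(atz(c,284,233,0),atz(c,330,208,0),atz(c,330,208,.02))
c=cal('scene'); print(atz(c,438,340,0),atz(c,428,330,0))
a=cv2.imread('pics/scene0.png'); cv2.imwrite('pics/x.png',cv2.resize(a[230:370,340:500],None,fx=4,fy=4))
```

```text
[ 0.72352194 -0.2518548   0.        ] [ 0.66146681 -0.50199684  0.        ] [ 0.6453688  -0.46274021  0.02      ]
[ 0.6404785  -0.38472179  0.        ] [ 0.64432825 -0.34784296  0.        ]
```

View pics/x.png

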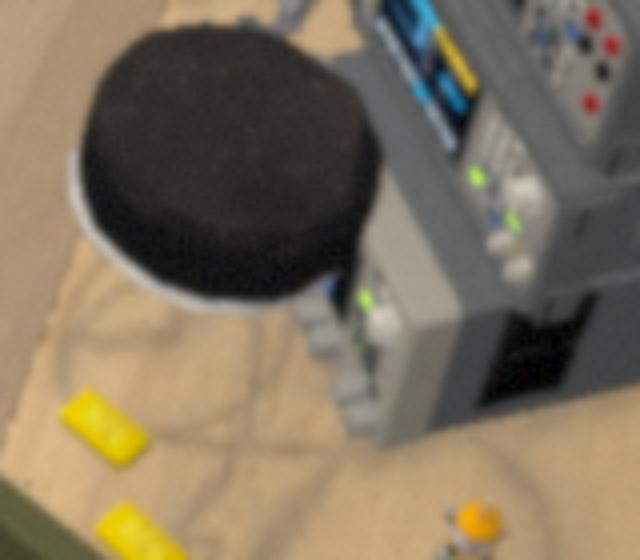

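Call:
drive_tool([
  [[0,0,-0.3],[2.5,-1.5,39],0.42],
  [[0,0,-0.3],[2.5,-1.5,38],0.42],
  [[0,0,0],[0,0,15],0.42],
  [[0,0,0],[0,0,6],0.42],
  [[0,0,0],[0,0,0],0.42],
])

```text
time_s: 35.1
ee_pos: [0.5046, -0.2567, -0.0091]
eef_rot: [3.141, -0.003, 0.047]
force: [0.3, -0.1, -0.4]
grip_width: 0.0394
```

Call:
drive_tool([
  [[0,0,0],[0,0,0],0.2],
  [[0,0,0],[0,0,0],0.2],
  [[0,0,0],[0,0,0],0.2],
])

```text
time_s: 35.48
ee_pos: [0.5046, -0.2569, -0.009]
eef_rot: [3.14, -0.003, 0.047]
force: [-0.4, 0.7, 6.1]
grip_width: 0.029
```

Call:
drive_tool([
  [[0,0,0],[0,0,-10],0.2],
  [[0,0,0],[0,0,-40],0.2],
  [[0,0,0],[0,0,-55],0.2],
  [[0,0,0],[0,0,-25],0.2],
])

```text
time_s: 35.98
ee_pos: [0.5046, -0.257, 0.1238]
eef_rot: [3.139, -0.005, 0.047]
force: [-0.5, -0.1, 0.2]
grip_width: 0.0291
```

Run:
```python
from pl import *
snap('wrist','w19')
print(ctrl.get_obs()['ee_pos'])
plan([bx(-7,0,125)],deg=8.5,step=45)
```

```text
[ 0.50530851 -0.25746116  0.12601484]
[[-0.0, -0.0, 8.2], [-0.7, -38.2, -0.1]]
[[-0.0, -0.0, 8.2], [-6.2, -37.7, -0.1]]
[[-0.0, -0.0, 8.2], [-11.5, -36.5, -0.1]]
[[-0.0, -0.0, 8.2], [-16.6, -34.4, -0.1]]
[[-0.0, -0.0, 8.2], [-21.4, -31.7, -0.1]]
[[-0.0, -0.0, 8.2], [-25.7, -28.3, -0.1]]
[[-0.0, -0.0, 8.2], [-29.5, -24.3, -0.1]]
[[-0.0, -0.0, 8.2], [-32.7, -19.9, -0.0]]
[[-0.0, -0.0, 8.2], [-35.2, -15.0, -0.0]]
[[-0.0, -0.0, 8.2], [-36.9, -9.8, 0.0]]
[[-0.0, -0.0, 8.2], [-38.0, -4.4, 0.0]]
[[-0.0, -0.0, 8.2], [-38.2, 1.1, 0.1]]
--
```

View pics/w19.png

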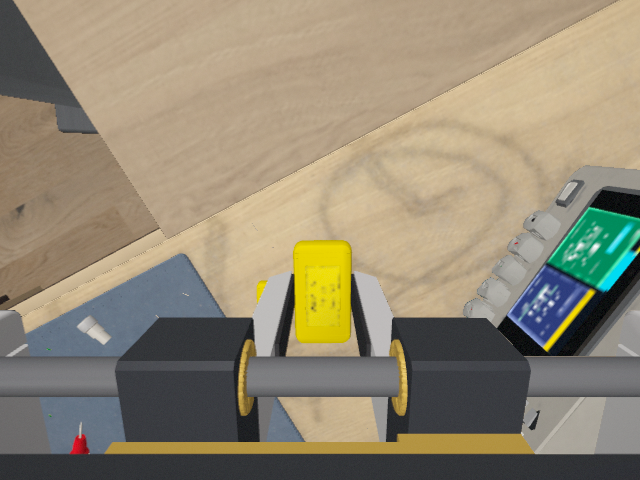

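Call:
drive_tool([
  [[0,0,8.2],[-0.7,-38.2,0],0.2],
  [[0,0,8.2],[-6.2,-37.7,0],0.2],
  [[0,0,8.2],[-11.5,-36.5,0],0.2],
  [[0,0,8.2],[-16.6,-34.4,0],0.2],
  [[0,0,8.2],[-21.4,-31.7,0],0.2],
  [[0,0,8.2],[-25.7,-28.3,0],0.2],
  [[0,0,8.2],[-29.5,-24.3,0],0.2],
  [[0,0,8.2],[-32.7,-19.9,0],0.2],
  [[0,0,8.2],[-35.2,-15,0],0.2],
  [[0,0,8.2],[-36.9,-9.8,0],0.2],
  [[0,0,8.2],[-38,-4.4,0],0.2],
  [[0,0,8.2],[-38.2,1.1,0],0.2],
  [[0,0,0],[0,0,0],0.2],
])

```text
time_s: 37.65
ee_pos: [0.4718, 0.2028, 0.1196]
eef_rot: [-3.14, -0.0, -1.669]
force: [-0.3, -1.0, -0.6]
grip_width: 0.029
```

Run:
```python
from pl import *
snap('wrist','w20')
print(ctrl.get_obs()['ee_pos'],ctrl.get_obs()['grip_width'])
plan([bx(-7,0,40),bx(-7,0,0)])
```

```text
[0.47191107 0.20161764 0.11954968] 0.029159999069678297
[[-0.0, -0.0, 0.3], [0.5, -1.8, 39.8]]
[[-0.0, -0.0, 0.3], [0.5, -1.9, 39.8]]
--
[[0.0, 0.0, 0.0], [0.0, -0.0, 40.0]]
--
```

View pics/w20.png

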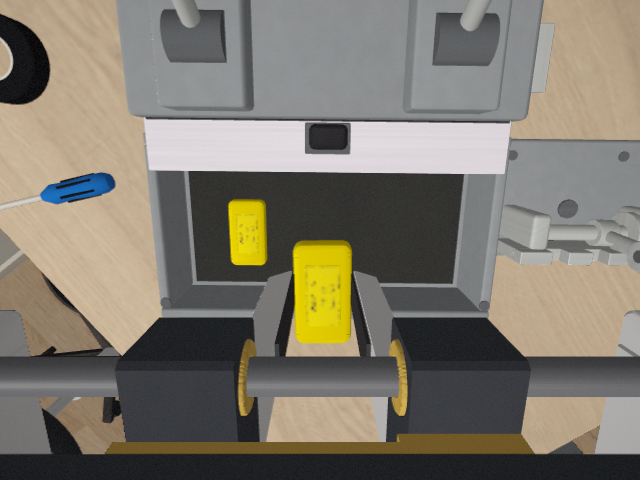

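Call:
drive_tool([
  [[0,0,0.3],[0.5,-2,40],0.2],
  [[0,0,0.3],[0.5,-2,40],0.2],
  [[0,0,0],[0,0,25],0.2],
  [[0,0,0],[0,0,12],0.2],
  [[0,0,0],[0,0,0],0.2],
])

```text
time_s: 38.33
ee_pos: [0.4764, 0.1991, 0.0028]
eef_rot: [-3.141, -0.0, -1.681]
force: [0.1, -0.6, 0.4]
grip_width: 0.029
```

Call:
drive_tool([
  [[0,0,0],[0,0,2],0.2],
  [[0,0,0],[0,0,1],0.2],
  [[0,0,0],[0,0,0],0.2],
])

```text
time_s: 38.7
ee_pos: [0.4766, 0.1997, 0.0003]
eef_rot: [-3.139, 0.0, -1.681]
force: [-0.0, -0.6, -0.9]
grip_width: 0.0292
```

Call:
drive_tool([
  [[0,0,0],[0,0,1],0.2],
  [[0,0,0],[0,0,0.5],0.2],
  [[0,0,0],[0,0,0],0.2],
])

```text
time_s: 39.08
ee_pos: [0.4766, 0.1998, -0.001]
eef_rot: [-3.139, 0.0, -1.681]
force: [-2.3, -1.5, 8.4]
grip_width: 0.0291
```

Call:
drive_tool([
  [[0,0,0],[0,0,0],0.42],
  [[0,0,0],[0,0,0],0.42],
  [[0,0,0],[0,0,-30],0.42],
  [[0,0,0],[0,0,-50],0.42],
  [[0,0,0],[0,0,-50],0.42],
])

```text
time_s: 39.7
ee_pos: [0.4759, 0.1996, 0.1297]
eef_rot: [-3.14, -0.0, -1.681]
force: [-0.6, 0.3, 0.5]
grip_width: 0.0395
```

Run:
```python
from pl import *
c=cal('wrist'); snap('wrist','w21')
print(ctrl.get_obs()['ee_pos'], proj(c,[bx(-10,0,19)[:3]]))
plan([(0.455,-.325,.125,.014),(0.4627,-.331,.03,.014)],deg=8.5,step=45)
```

```text
[0.47839655 0.20050041 0.1363323 ] [[321.67875723 236.70545328]]
[[-0.0, -0.0, -8.1], [43.7, -2.9, 0.8]]
[[-0.0, -0.0, -8.1], [43.7, 3.3, 0.8]]
[[-0.0, -0.0, -8.1], [42.8, 9.4, 0.8]]
[[-0.0, -0.0, -8.1], [41.1, 15.4, 0.8]]
[[-0.0, -0.0, -8.1], [38.5, 21.0, 0.8]]
[[-0.0, -0.0, -8.1], [35.1, 26.2, 0.8]]
[[-0.0, -0.0, -8.1], [31.1, 30.9, 0.8]]
[[-0.0, -0.0, -8.1], [26.4, 35.0, 0.8]]
[[-0.0, -0.0, -8.1], [21.3, 38.3, 0.8]]
[[-0.0, -0.0, -8.1], [15.7, 40.9, 0.8]]
[[-0.0, -0.0, -8.1], [9.7, 42.7, 0.9]]
[[-0.0, -0.0, -8.1], [3.6, 43.7, 0.9]]
--
[[0.0, 0.0, 0.0], [2.5, 2.0, 31.7]]
[[0.0, 0.0, 0.0], [2.5, 2.0, 31.7]]
[[0.0, 0.0, 0.0], [2.5, 2.0, 31.7]]
--
```

View pics/w21.png

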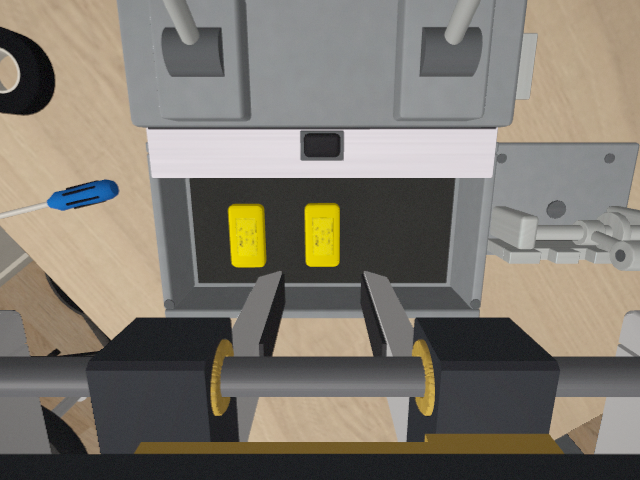

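Run:
```python
from pl import *
c=cal('side')
for dy in (0,.06):
  for z in (.35,.4,.45,.5): print(dy,z,proj(c,[[.4606,.2014+dy,z]]).round(0))
# elbow sd10 at (583,80); q: .24
for h in (.15,.2,.25,.3):
    q1,q2=.34,.2405; rho=.423*np.sin(q2); print(h,proj(c,[[rho*np.cos(q1)-.1*np.sin(q1),rho*np.sin(q1)+.1*np.cos(q1),h+.423*np.cos(q2)]]).round(0), proj(c,[[-.1*np.sin(q1),.1*np.cos(q1),h]]).round(0))
```

```text
0 0.35 [[289. 203.]]
0 0.4 [[288. 179.]]
0 0.45 [[288. 154.]]
0 0.5 [[287. 127.]]
0.06 0.35 [[274. 216.]]
0.06 0.4 [[273. 191.]]
0.06 0.45 [[272. 164.]]
0.06 0.5 [[271. 136.]]
0.15 [[533. 113.]] [[531. 320.]]
0.2 [[540.  80.]] [[538. 300.]]
0.25 [[547.  46.]] [[545. 279.]]
0.3 [[554.  11.]] [[552. 257.]]
```

Call:
drive_tool([
  [[0,0,-8.1],[43.7,-2.9,0.5],0.42],
  [[0,0,-8.1],[43.7,3.3,0.5],0.42],
  [[0,0,-8.1],[42.8,9.4,0.5],0.42],
  [[0,0,-8.1],[41.1,15.4,0.5],0.42],
  [[0,0,-8.1],[38.5,21,0.5],0.42],
  [[0,0,-8.1],[35.1,26.2,0.5],0.42],
  [[0,0,-8.1],[31.1,30.9,10],0.42],
  [[0,0,-8.1],[26.4,35,15],0.42],
  [[0,0,-8.1],[21.3,38.3,15],0.42],
  [[0,0,-8.1],[15.7,40.9,10],0.42],
  [[0,0,-8.1],[9.7,42,5],0.42],
  [[0,0,-8.1],[3.6,42,0],0.42],
  [[0,0,0],[5,5,0],0.42],
  [[0,0,0],[0,0,0],0.42],
])

```text
time_s: 41.5
ee_pos: [0.4589, -0.3278, 0.0701]
eef_rot: [-3.141, -0.001, 0.014]
force: [-0.6, 0.1, -0.6]
grip_width: 0.0395
```

```bash
python3 escs.py w22
python3 - <<'E'
from pl import *
plan([(0.4627,-.331,.01,.014),(0.4627,-.331,-.01,.014)],deg=8.5,step=45)
E
```

```text
[ 0.45886268 -0.32734411  0.07017087] [-3.14132423e+00 -1.35204315e-03  1.45430788e-02] [-0.6851809  -0.70029038]
px [328. 255.] c 0.4627 -0.3333 LxW 55.7 29.2 long axis deg -89.3
[[-0.0, -0.0, 0.0], [1.9, 1.9, 30.1]]
[[-0.0, -0.0, 0.0], [1.9, 1.9, 30.1]]
--
[[0.0, 0.0, 0.0], [0.0, -0.0, 20.0]]
--
```

View pics/w22.png

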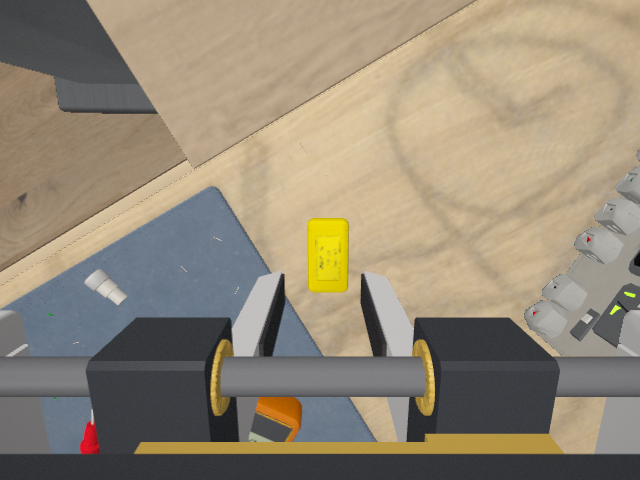

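Call:
drive_tool([
  [[0,0,0],[1.9,2,30],0.42],
  [[0,0,0],[1.9,2,30],0.42],
  [[0,0,0],[0,0,15],0.42],
  [[0,0,0],[0,0,5],0.42],
  [[0,0,0],[0,0,0],0.42],
])

```text
time_s: 42.18
ee_pos: [0.463, -0.3322, -0.0089]
eef_rot: [3.141, -0.002, 0.016]
force: [0.5, -0.3, -0.7]
grip_width: 0.0394
```

Call:
drive_tool([
  [[0,0,0],[0,0,0],0.2],
  [[0,0,0],[0,0,0],0.2],
  [[0,0,0],[0,0,0],0.2],
])

```text
time_s: 42.55
ee_pos: [0.4631, -0.3325, -0.0087]
eef_rot: [3.141, -0.003, 0.015]
force: [-1.0, 1.6, 6.8]
grip_width: 0.0289
```

Call:
drive_tool([
  [[0,0,0],[0,0,-10],0.2],
  [[0,0,0],[0,0,-40],0.2],
  [[0,0,0],[0,-30,-35],0.2],
  [[0,0,0],[0,-40,-35],0.2],
  [[0,0,0],[0,-30,-15],0.2],
])

```text
time_s: 43.18
ee_pos: [0.4613, -0.2313, 0.128]
eef_rot: [3.14, -0.004, 0.016]
force: [1.0, -0.2, -0.8]
grip_width: 0.029
```

Run:
```python
from pl import *
snap('wrist','w23')
print(ctrl.get_obs()['ee_pos'],ctrl.get_obs()['grip_width'])
plan([bx(-8,-65,125)],deg=8.5,step=45)
```

```text
[ 0.46169045 -0.22905297  0.12912578] 0.02897273379220234
[[-0.0, -0.0, 8.1], [1.0, -30.4, 0.3]]
[[-0.0, -0.0, 8.1], [-3.3, -30.2, 0.3]]
[[-0.0, -0.0, 8.1], [-7.5, -29.5, 0.3]]
[[-0.0, -0.0, 8.1], [-11.6, -28.1, 0.3]]
[[-0.0, -0.0, 8.1], [-15.4, -26.2, 0.3]]
[[-0.0, -0.0, 8.1], [-19.0, -23.8, 0.3]]
[[-0.0, -0.0, 8.1], [-22.1, -20.9, 0.3]]
[[-0.0, -0.0, 8.1], [-24.8, -17.5, 0.3]]
[[-0.0, -0.0, 8.1], [-27.0, -13.9, 0.3]]
[[-0.0, -0.0, 8.1], [-28.7, -9.9, 0.3]]
[[-0.0, -0.0, 8.1], [-29.8, -5.8, 0.3]]
[[-0.0, -0.0, 8.1], [-30.4, -1.5, 0.3]]
--
```

View pics/w23.png

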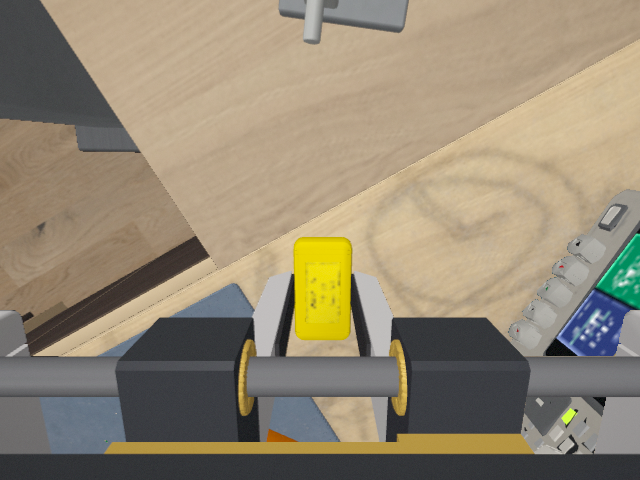

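Call:
drive_tool([
  [[0,0,8.1],[1,-30.4,0],0.2],
  [[0,0,8.1],[-3.3,-30.2,0],0.2],
  [[0,0,8.1],[-7.5,-29.5,0],0.2],
  [[0,0,8.1],[-11.6,-28.1,0],0.2],
  [[0,0,8.1],[-15.4,-26.2,0],0.2],
  [[0,0,8.1],[-19,-23.8,0],0.2],
  [[0,0,8.1],[-22.1,-20.9,0],0.2],
  [[0,0,8.1],[-24.8,-17.5,0],0.2],
  [[0,0,8.1],[-27,-13.9,0],0.2],
  [[0,0,8.1],[-28.7,-9.9,0],0.2],
  [[0,0,8.1],[-29.8,-5.8,0],0.2],
  [[0,0,8.1],[-30.4,-1.5,0],0.2],
  [[0,0,0],[0,0,0],0.2],
])

```text
time_s: 44.85
ee_pos: [0.4675, 0.1336, 0.1257]
eef_rot: [-3.14, 0.0, -1.68]
force: [-0.6, -0.3, 0.0]
grip_width: 0.029
```

Run:
```python
from pl import *
snap('wrist','w24')
print(ctrl.get_obs()['ee_pos'],ctrl.get_obs()['grip_width'])
plan([bx(-8,-65,40),bx(-8,-65,0)])
```

```text
[0.46754309 0.13268157 0.12557282] 0.029245809981472148
[[-0.1, -0.0, -0.0], [-1.5, 0.2, 42.8]]
[[-0.1, -0.0, -0.0], [-1.5, 0.2, 42.8]]
--
[[0.0, 0.0, 0.0], [0.0, -0.0, 40.0]]
--
```

View pics/w24.png

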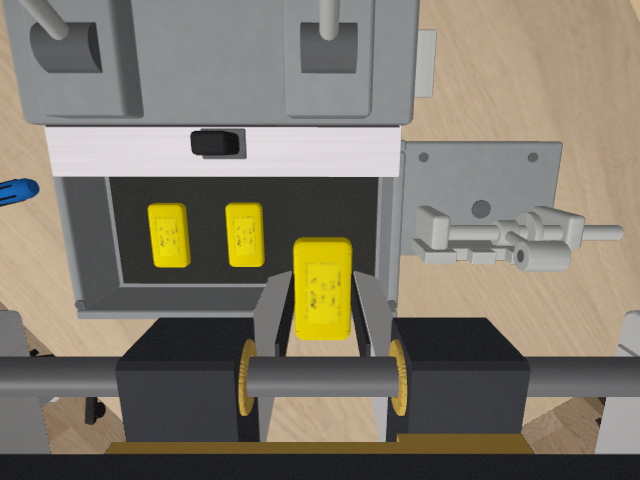

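Call:
drive_tool([
  [[0,0,0],[-1.5,0,42],0.2],
  [[0,0,0],[-1.5,0,42],0.2],
  [[0,0,0],[0,0,25],0.2],
  [[0,0,0],[0,0,13],0.2],
  [[0,0,0],[0,0,0],0.2],
])

```text
time_s: 45.52
ee_pos: [0.4681, 0.1349, 0.0033]
eef_rot: [-3.141, -0.0, -1.681]
force: [0.2, -1.3, -0.4]
grip_width: 0.0287
```

Call:
drive_tool([
  [[0,0,0],[0,0,1.5],0.2],
  [[0,0,0],[0,0,0],0.2],
])

```text
time_s: 45.78
ee_pos: [0.4686, 0.1355, 0.0026]
eef_rot: [-3.139, 0.0, -1.681]
force: [0.0, 0.5, -1.3]
grip_width: 0.0289
```

Call:
drive_tool([
  [[0,0,0],[0,0,2],0.2],
  [[0,0,0],[0,0,1],0.2],
  [[0,0,0],[0,0,0],0.2],
])

```text
time_s: 46.15
ee_pos: [0.4683, 0.1355, -0.0007]
eef_rot: [-3.14, 0.0, -1.681]
force: [-2.2, -0.0, 5.2]
grip_width: 0.0292
```

Call:
drive_tool([
  [[0,0,0],[0,0,0],0.42],
  [[0,0,0],[0,0,0],0.42],
  [[0,0,0],[0,0,-30],0.42],
  [[0,0,0],[0,0,-50],0.42],
  [[0,0,0],[0,0,-50],0.42],
  [[0,0,0],[0,0,0],0.42],
])

```text
time_s: 46.9
ee_pos: [0.4696, 0.1358, 0.1322]
eef_rot: [-3.134, 0.002, -1.681]
force: [-0.1, -0.8, -0.4]
grip_width: 0.0397
```

Run:
```python
from pl import *
c=cal('wrist'); snap('wrist','w25')
print(ctrl.get_obs()['ee_pos'], proj(c,[bx(-10,-65,19)[:3]]))
plan([bx(20,-20,128),bx(65,0,120),bx(65,0,63)])
```

```text
[0.4684631  0.13557269 0.12985552] [[323.02734409 237.43523316]]
[[-0.1, 0.0, -0.1], [-22.6, -13.5, 1.0]]
[[-0.1, 0.0, -0.1], [-22.6, -13.5, 1.0]]
--
[[0.0, 0.0, 0.0], [-20.0, -45.0, 8.0]]
--
[[0.0, 0.0, 0.0], [0.0, -0.0, 28.5]]
[[0.0, 0.0, 0.0], [0.0, -0.0, 28.5]]
--
```

View pics/w25.png

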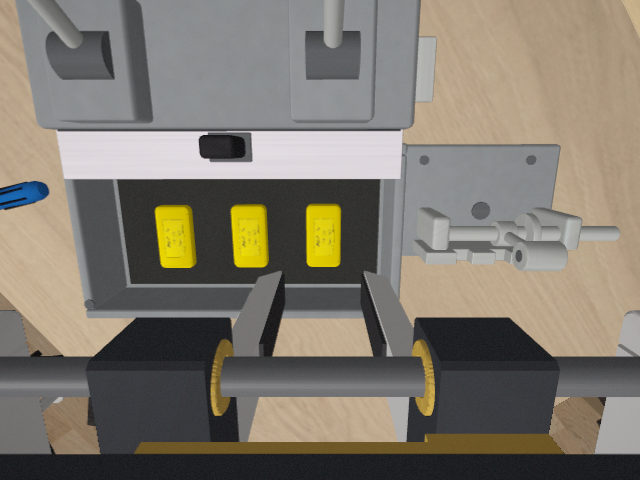

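Call:
drive_tool([
  [[0,0,0],[-22.5,-13.5,0],0.55],
  [[0,0,0],[-22.5,-13.5,0],0.55],
  [[0,0,0],[-20,-46,8],0.55],
  [[0,0,0],[0,0,0],0.55],
])

```text
time_s: 47.45
ee_pos: [0.548, 0.1923, 0.1172]
eef_rot: [3.139, -0.002, -1.681]
force: [-0.1, -0.5, -0.0]
grip_width: 0.0517
```

Run:
```python
from pl import *
c=cal('wrist'); snap('wrist','w26')
print(ctrl.get_obs()['ee_pos'], proj(c,[bx(65,0,102)[:3]]))
plan([(.5485,.1923,.066,-1.678)])
```

```text
[0.5470742  0.19187859 0.11811973] [[322.01761205 269.24721823]]
[[0.1, -0.0, -0.1], [-0.3, -0.7, 26.1]]
[[0.1, -0.0, -0.1], [-0.3, -0.7, 26.1]]
--
```

View pics/w26.png

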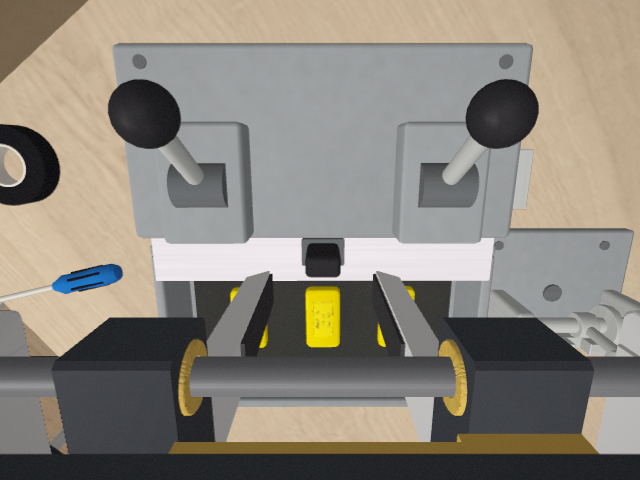

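Call:
drive_tool([
  [[0,0,0],[0,-0.5,26],0.55],
  [[0,0,0],[0,-0.5,25],0.55],
  [[0,0,0],[0,0,0],0.15],
  [[0,0,0],[0,0,0],0.15],
  [[0,0,0],[0,0,0],0.15],
  [[0,0,0],[0,0,0],0.15],
])

```text
time_s: 48.25
ee_pos: [0.5491, 0.192, 0.071]
eef_rot: [-3.139, 0.0, -1.681]
force: [-1.2, -0.8, 5.5]
grip_width: 0.0217
```

Call:
drive_tool([
  [[0,0,0],[0,5,0],0.15],
  [[0,0,0],[0,10,0],0.15],
  [[0,0,0],[0,10,0],0.15],
  [[0,0,0],[0,10,0],0.15],
  [[0,0,0],[0,10,0],0.15],
  [[0,0,0],[0,10,0],0.15],
  [[0,0,0],[0,10,0],0.15],
  [[0,0,0],[0,10,0],0.15],
  [[0,0,0],[0,10,0],0.15],
  [[0,0,0],[0,10,0],0.15],
  [[0,0,0],[0,10,0],0.15],
  [[0,0,0],[0,5,0],0.15],
  [[0,0,0],[0,0,0],0.15],
])

```text
time_s: 49.88
ee_pos: [0.4396, 0.204, 0.0709]
eef_rot: [-3.138, 0.0, -1.681]
force: [-1.8, -2.6, 12.1]
grip_width: 0.0218
```

Call:
drive_tool([
  [[0,0,0],[0,3,-1],0.15],
  [[0,0,0],[0,2,0],0.15],
  [[0,0,0],[0,0,0],0.15],
])

```text
time_s: 50.25
ee_pos: [0.4347, 0.2045, 0.071]
eef_rot: [-3.139, 0.0, -1.681]
force: [3.2, -1.1, 1.4]
grip_width: 0.0217
```

Call:
drive_tool([
  [[0,0,0],[0,1,0],0.15],
  [[0,0,0],[0,0,0],0.15],
])

```text
time_s: 50.5
ee_pos: [0.4346, 0.2046, 0.071]
eef_rot: [-3.137, 0.001, -1.681]
force: [11.0, -1.3, -2.9]
grip_width: 0.0216
```

Call:
drive_tool([
  [[0,0,0],[0,1,0],0.15],
  [[0,0,0],[0,0,0],0.15],
])

```text
time_s: 50.75
ee_pos: [0.4345, 0.2046, 0.071]
eef_rot: [-3.135, 0.001, -1.681]
force: [17.7, -2.6, -8.0]
grip_width: 0.0217
```

Call:
drive_tool([
  [[0,0,0],[0,-1.5,0],0.55],
  [[0,0,0],[0,0,0],0.55],
  [[0,0,0],[0,0,-30],0.55],
  [[0,0,0],[0,0,-35],0.55],
  [[0,0,0],[0,0,0],0.55],
])

```text
time_s: 51.38
ee_pos: [0.4345, 0.2051, 0.1379]
eef_rot: [-3.137, 0.002, -1.681]
force: [0.6, 0.2, -0.2]
grip_width: 0.0517
```

Run:
```python
from pl import *
c=cal('wrist'); snap('wrist','w27')
print(proj(c,[bx(-50,0,102)[:3]]))
plan([(.4565,-.004,.137,-1.678)])
```

```text
[[323.18425239 260.69115248]]
[[-0.0, 0.0, -0.0], [41.0, -9.1, -0.2]]
[[-0.0, 0.0, -0.0], [41.0, -9.1, -0.2]]
[[-0.0, 0.0, -0.0], [41.0, -9.0, -0.2]]
[[-0.0, 0.0, -0.0], [41.0, -9.0, -0.2]]
[[-0.0, 0.0, -0.0], [41.0, -9.0, -0.2]]
--
```

View pics/w27.png

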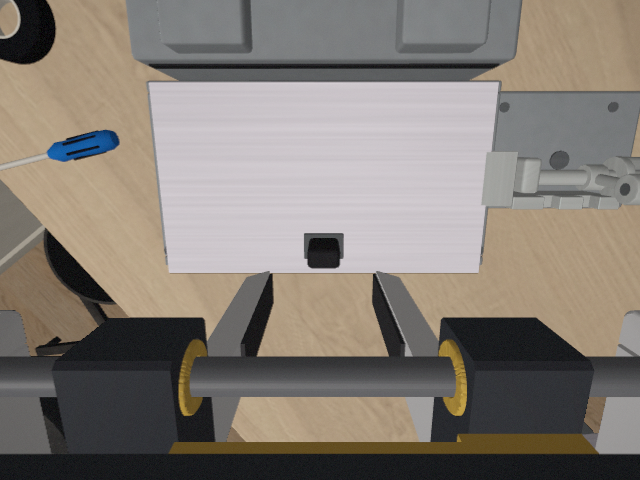

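Cover shut. To the knob.

Call:
drive_tool([
  [[0,0,0],[41,-9,0],0.55],
  [[0,0,0],[41,-9,0],0.55],
  [[0,0,0],[41,-9,0],0.55],
  [[0,0,0],[41,-9,0],0.55],
  [[0,0,0],[41,-9,0],0.55],
  [[0,0,0],[0,0,0],0.55],
])

```text
time_s: 52.18
ee_pos: [0.4554, -0.0058, 0.1347]
eef_rot: [3.141, -0.0, -1.684]
force: [0.5, 0.1, 0.3]
grip_width: 0.0516
```

Run:
```python
from pl import *
c=cal('wrist'); snap('wrist','w28')
print(proj(c,[bx(0,-205,100)[:3]]))
plan([(.4565,-.004,.07,-1.678)])
```

```text
[[319.20362786 251.23075355]]
[[0.0, 0.0, -0.1], [-0.4, -0.5, 32.4]]
[[0.0, 0.0, -0.1], [-0.4, -0.5, 32.4]]
--
```

View pics/w28.png

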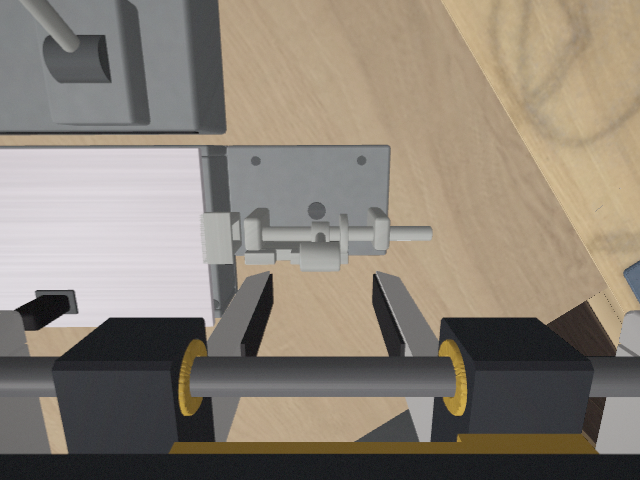

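Call:
drive_tool([
  [[0,0,0],[-0.5,1,32],0.55],
  [[0,0,0],[-0.5,0.5,32],0.55],
  [[0,0,0],[0,0,0],0.2],
  [[0,0,0],[0,0,0],0.2],
  [[0,0,0],[0,0,0],0.2],
  [[0,0,0],[0,0,0],0.2],
], squeeze=15)

```text
time_s: 52.98
ee_pos: [0.4554, -0.0028, 0.0728]
eef_rot: [-3.138, 0.0, -1.681]
force: [0.4, 1.1, 2.7]
grip_width: 0.0257
```

Call:
drive_tool([
  [[0,0,0],[-5,0,0],0.2],
  [[0,0,0],[-5,0,0],0.2],
  [[0,0,0],[-5,0,0],0.2],
])

```text
time_s: 53.35
ee_pos: [0.457, 0.012, 0.0727]
eef_rot: [-3.138, -0.0, -1.681]
force: [-0.3, -0.8, 5.9]
grip_width: 0.0255
```

Call:
drive_tool([
  [[0,0,0],[-5,0,0],0.2],
  [[0,0,0],[-5,0,0],0.2],
  [[0,0,0],[-4,0,0],0.2],
  [[0,0,0],[0,0,0],0.2],
])

```text
time_s: 53.85
ee_pos: [0.4585, 0.0258, 0.0727]
eef_rot: [-3.138, -0.0, -1.681]
force: [-1.4, -3.0, 7.1]
grip_width: 0.0253
```

Call:
drive_tool([
  [[0,0,0],[-1,0,0],0.2],
  [[0,0,0],[0,0,0],0.2],
])

```text
time_s: 54.1
ee_pos: [0.4586, 0.026, 0.0727]
eef_rot: [-3.138, -0.002, -1.681]
force: [-1.4, -9.7, 8.0]
grip_width: 0.0261
```

Call:
drive_tool([
  [[0,0,0],[0.8,8.6,1.5],0.2],
  [[0,0,0],[0,8.2,3],0.2],
  [[0,0,0],[0,7.6,4.3],0.2],
  [[0,0,0],[0,6.7,5.6],0.2],
])

```text
time_s: 54.6
ee_pos: [0.4267, 0.0294, 0.0577]
eef_rot: [-3.14, -0.001, -1.681]
force: [-2.7, -1.9, 2.4]
grip_width: 0.0257
```

Call:
drive_tool([
  [[0,0,0],[0,5.6,6.7],0.2],
  [[0,0,0],[0,4.3,7.6],0.2],
  [[0,0,0],[0,3,8.2],0.2],
  [[0,0,0],[0,1.5,8.5],0.2],
])

```text
time_s: 55.1
ee_pos: [0.4127, 0.031, 0.0259]
eef_rot: [-3.14, -0.0, -1.681]
force: [0.9, -3.9, 0.6]
grip_width: 0.0263
```

Call:
drive_tool([
  [[0,0,0],[0,0.2,4.4],0.2],
  [[0,0,0],[0,0,1],0.2],
  [[0,0,0],[0,0,0],0.2],
])

```text
time_s: 55.48
ee_pos: [0.4132, 0.0309, 0.0218]
eef_rot: [-3.139, -0.0, -1.681]
force: [-8.3, -5.7, 17.9]
grip_width: 0.0259
```

Call:
drive_tool([
  [[0,0,0],[0,0,-1],0.55],
  [[0,0,0],[0,0,0],0.55],
  [[0,0,0],[0,0,0],0.55],
  [[0,0,0],[0,0,-40],0.55],
  [[0,0,0],[0,0,-55],0.55],
  [[0,0,0],[0,20,-20],0.55],
  [[0,0,0],[0,0,0],0.55],
])

```text
time_s: 56.35
ee_pos: [0.3928, 0.0335, 0.138]
eef_rot: [-3.137, 0.0, -1.681]
force: [0.5, 0.6, -0.5]
grip_width: 0.0516
```

Run:
```python
from pl import *
c=cal('wrist'); a=snap('wrist','w29')[:,:,::-1]; snap('side','sd29')
print(ctrl.get_obs()['ee_pos'],proj(c,[bx(-50,-175,50)[:3]]))
cv2.imwrite('pics/x.png',cv2.resize(a[90:280,220:450],None,fx=3.1,fy=3.1,interpolation=cv2.INTER_CUBIC))
```

```text
[0.3926502  0.03332372 0.13628682] [[322.77584094 212.97011973]]
```

View pics/x.png

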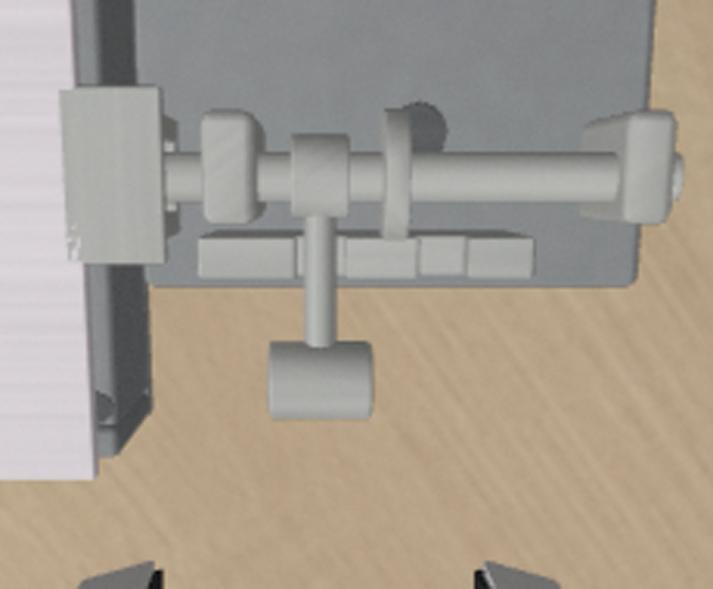

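View pics/sd29.png

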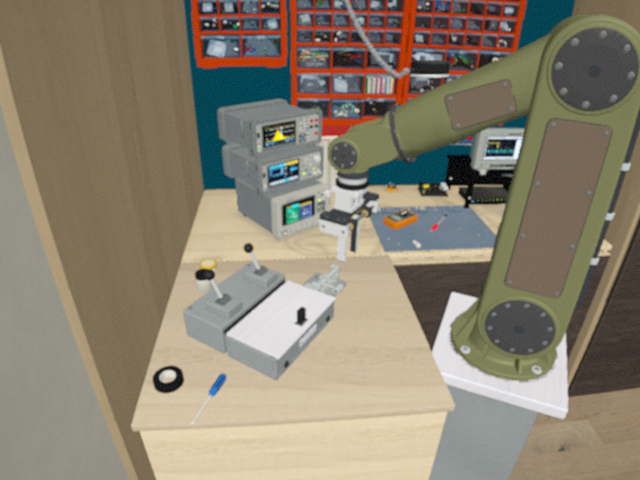

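Run:
```python
from pl import *
c=cal('side'); print(proj(c,[bx(148.6,-70,161.4)[:3],bx(148.6,70,161.4)[:3],bx(-50,0,102)[:3]]))
a=cv2.imread('pics/sd29.png'); cv2.imwrite('pics/x.png',cv2.resize(a[230:380,170:350],None,fx=4,fy=4,interpolation=cv2.INTER_CUBIC))
```

```text
[[248.16064579 247.77043013]
 [209.11627503 274.68077993]
 [301.10928525 308.67861837]]
```

View pics/x.png

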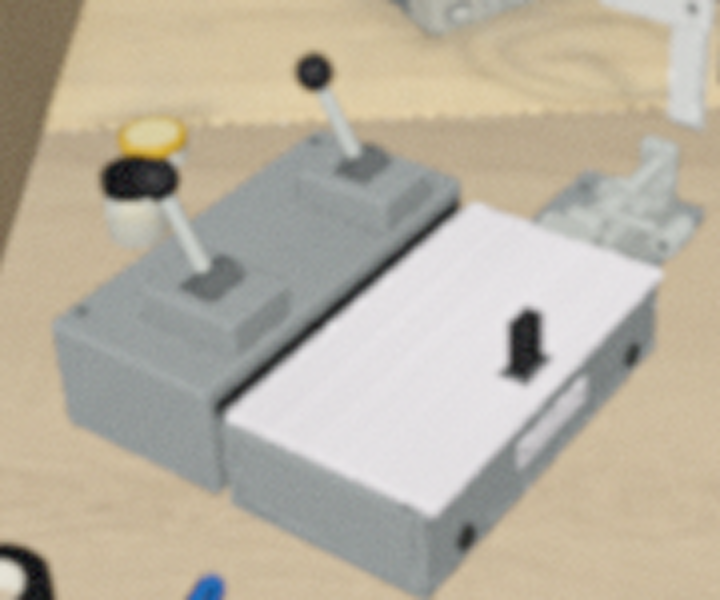

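```bash
python3 -c "
from station import ctrl
print(ctrl.hand_in())"
```

```text
the job is handed in; nothing more can be done
None
```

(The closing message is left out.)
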